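# Refill the gravity tape chute from the deep hooks

## Robot

A 6-joint arm with a two-finger parallel gripper is mounted at the origin on the work surface. World frame = base frame: x ahead of the robot, y to its left, z up, the work surface at z = 0. Lengths are in m, angles in rad, forces in N, time in s.
With the tool pointing down it reaches from about 0.4 to 0.825 m from the base axis. Payload 7 kg.
Tool frame: the origin (TCP) lies midway between the tips of the shut fingers; the grasp point (between the pads) lies 19 mm behind it; z points along the fingers, y is the line along which they close (so a half turn about z gives the same grasp; the last joint's range is limited). The gripper opens to 88 mm and grips with 3 to 60 N. Pads are 19 mm wide; open, the fingers measure 130 mm over their backs; the gripper's body (78 mm by 193 mm) begins 47 mm behind the grasp point.
Start: joints at [-1.018, 0.359, 0.012, 0, -1.224, -0.288], TCP at [0.177, -0.651, 0.227] pointing down, gripper open.
Joint ranges: [-3.07, 3.07], [-1.43, 2.12], [-1.02, 1.25], [-3.03, 1.67], [-3.05, -0], [-3.03, 3.03]. Speed limits (rad/s): [2.39, 2.39, 3.01, 3.14, 3.14, 3.14].

## Interface

Orientations are given as [roll, pitch, yaw] about the fixed x, y, z axes, in that order (R = Rz(yaw) Ry(pitch) Rx(roll)).
In Python, from station import get_state, grab_frame, calibration, job_done, boxes_of, regions_of, spot_point gives the robot as it stands. The module is installed in compiled form; this text tells all that it offers.
- The arm moves only by the tool arm_command, never from a script. Its argument "commands" is a list of rows, each an object of numbers: "tx", "ty", "tz": the shift along the tool's x, y, z each as a share of 25 cm, from -1 to 1; "twist": the turn about the tool's z as a share of 180 degrees, from -1 to 1. A call has exactly 8 rows; each row is the pose to reach, as a shift and turn from the pose commanded when the call began, along the tool's axes at that moment, turning the shorter way round; what a row does not reach only later rows make up. A row lasts 1/12 s, in which the tool goes at most 41.7 mm and 7.16 degrees, less where a joint would pass 70% of its speed; a pose out of reach is approached as far as the arm can. A call with a number of a shift or a turn outside -1 to 1 is refused whole. A call with a gripper value outside its range is refused whole. "claw" is the opening, from 0 (shut) to 1 (fully open), set as the call begins (left out, the last holds). The fingers move at their own pace and stop on an object; "grip_force" is the grip in N (left out, the last holds). Time passes only in rows, so rows that repeat a pose let the fingers close, or fill a call up. It gives the time, the measured TCP pose, the force, the opening and the grip force at its end, in the units of the state.
- get_state(): the state, without advancing time (a new reading comes with each control period).
- grab_frame(name): name is "scene" or "top" or "wrist"; returns the picture (400x640x3 uint8, red, green, blue); there is no depth.
- calibration(name): a dict with "camera_matrix" (3x3 intrinsics, pixels), "extrinsics" (4x4, takes a point from camera to world coordinates). Camera axes: x right, y down, z forward; pixel columns grow to the right and rows downward; lengths in m; the calibration is good to about 2 mm. A picture is of the moment at which its call begins: read the wrist's pose just before it. calibration takes no time and is no camera call; for the wrist camera it gives the pose at the moment of the call.
- job_done(): hands the job in; it is judged then, once.
Trained networks look in the newest picture that a camera, given by its name, has taken for a name from the list of things; names that differ only in an ending like _2 or _b are one class to them, and where a whole thing is asked for, a point or a joint stands for the part that bears it (a point fixed in the world has none). Each returns a list of dicts, best first, with "score" (0 to 1); they miss things now and then, are a little off and sometimes report something else, mostly with a low value. They report only what shows in the picture. A call takes as long as a camera call. They do not tell look-alikes from the thing itself.
- boxes_of(query, camera): "rect" ([left, top, right, bottom] in pixels, round what is visible of it).
- regions_of(query, camera): "region" (400x640 bool, what is visible of it) and "rect" ([left, top, right, bottom] in pixels, round what is visible of it).
- spot_point(query, camera): "uv" ([column, row] in pixels: a listed point, or the origin of a listed thing).
The state is a dict: "t": time; "q": joint angles; "qd": joint speeds; "joint_efforts": joint torques, N m; "eef_pos": TCP position; "ee_rot": TCP orientation; "force": force on the tool from outside, world axes, zero at the start; "moment": the same for the moment, N m; "width": finger opening in m; "gripper_force": force on a finger pad.
Only numpy, scipy, OpenCV 4.12 (cv2) and the standard library are available. Lean on these libraries where they do the work, as an engineer would, in place of code of your own. Each camera call takes 0.05 s, during which the arm holds its last target. There are 200 camera calls.

## Task

Take the brown roll of tape off its deep hook and load it into the sloping feed chute so that it rolls down to the orange end stop, then do the same with the yellow roll so that it comes to rest right behind the brown one. Lift each roll clear over the upturned end of its hook without wrenching the stand, and set the rolls into the chute rather than dropping them; leave the parcel, the scanner and the pen cup where they are.

Things in the scene. Friction and masses are not known exactly. Their poses are not given: they have to be found in the camera images.
- stand: Fixed blue T-shaped tape stand, on the left or the right of the bench. Origin: on the bench under the middle of its post (18 x 18 mm; foot plate 160 x 120 x 10 mm). Own +x points away from the robot within about 0.2 rad. Two deep hooks of 8 mm round steel leave the post along its own +y and -y, under a header beam: level arm, centre line 165 mm above the bench, then a straight upturned end.
- header (a point): Middle of the header beam's underside, 265 mm above the bench. The beam, 36 mm deep (x), 250 mm long (y), 20 mm thick, lies right above both hooks: it bars a grasp from straight above. Take a roll by its rim from the stand's -x side, tool leaning 20 to 40 degrees, one finger on each flat face, some 45 to 65 degrees down the rim from its top.
- hook_tip_left (a point): Top of the upturned end of the hook on the stand's +y side: 125 mm out from the post's middle, 52 mm above the upper side of the hook's arm, 221 mm above the bench.
- hook_tip_right (a point): Top of the upturned end of the hook on the stand's -y side; same measures.
- brown_roll: Roll of brown tape, a stiff ring: outer diameter 106 mm, bore 75 mm, 48 mm wide, 0.25 to 0.5 kg. Origin: centre; own y: the ring's axis. Hangs by its bore on either hook, centre 130 mm high, 60 to 84 mm from the post. Raised 53 to 68 mm the bore clears the upturned end and it comes off outward; lower, the bore catches; higher, it strikes the arm from below. It may turn a little in the fingers.
- yellow_roll: Roll of yellow packing tape, the same in size and hung in the same way on the other hook. Origin: its centre; own y axis: the ring's axis.
- chute: Fixed gravity-feed chute 310 mm long. Origin: on the bench under its middle; own +x points downhill, away from the robot within 0.2 rad. Floor slopes at 0.16 rad, 52 mm above the bench at the middle; side walls 58 mm apart inside, 35 mm high above the floor; an orange stop 45 mm high closes the low end; open on top. Rolls stand in it with their axis along its y and roll down by themselves.
- front_place (a point): Where the centre of the first roll lies when it rests against the orange end stop: 104 mm downhill of the chute's origin, 89 mm above the bench.
- second_place (a point): Where the centre of the second roll lies when it rests against the first: at the chute's middle, 106 mm above the bench.
- loading_place (a point): Centre of a roll that touches the chute's floor 46 mm uphill of the middle, 113 mm above the bench: a good spot to set a roll in and let it go.
- parcel: Small taped cardboard parcel 100 x 100 x 55 mm, a bystander. Origin: centre of its underside.
- scanner: Hand scanner lying on the bench, about 170 x 60 x 35 mm, orange grip, black head, a bystander. Origin: on the bench, about its middle.
- pen_cup: Blue pen cup 76 mm across, 100 mm high, with markers up to 130 mm high, a bystander. Origin: centre of its underside.
Not all that is in view belongs to the job. What is shaped like the yellow_roll but red is not meant.

How it is judged:
On the way, in this order (a step that is already met when the one before it is completed fails the run):
1. the brown roll rests against the orange end stop, let go (distance between brown_roll and front_place below 0.015 m and angle between the y axis of brown_roll and the y axis of chute, either way round below 0.15 rad and linear speed of brown_roll below 0.03 m/s and angular speed of brown_roll below 0.6 rad/s and contact force between brown_roll and the fingers below 0.2 N), for 0.2 s.
2. the yellow roll rests behind the brown one, let go (distance between yellow_roll and second_place below 0.015 m and angle between the y axis of yellow_roll and the y axis of chute, either way round below 0.15 rad and linear speed of yellow_roll below 0.03 m/s and angular speed of yellow_roll below 0.6 rad/s and contact force between yellow_roll and the fingers below 0.2 N), for 0.2 s.
At the end, for the whole second after the job is handed in: The brown roll stands in the chute against the orange end stop and the yellow roll right behind it, each centre within 15 mm of its place and its axis within 0.15 rad of square to the chute, both still (under 0.03 m/s and 0.6 rad/s) and let go (all of step 1 and all of step 2); the robot touches nothing.
It fails at once if a roll is wrenched against the stand (over 30 N) (contact force between any of brown_roll, yellow_roll and stand above 30 N).
It fails at once if the arm or the fingers push on the stand with over 30 N (contact force between any of the arm, the fingers and stand above 30 N).
It fails at once if a roll is dropped (over 0.8 m/s while not held) ((linear speed of brown_roll above 0.8 m/s and contact force between brown_roll and the fingers below 0.1 N) or (linear speed of yellow_roll above 0.8 m/s and contact force between yellow_roll and the fingers below 0.1 N)).
It fails at once if the parcel, the scanner or the pen cup is moved by more than 20 mm (distance of any of parcel, scanner, pen_cup from where it was at the start of the episode above 0.02 m).
It also fails if it takes over 69 s, if anything falls off the work surface, if the arm or the gripper's body presses on something with over 40 N, if the wrist force passes 120 N, or if a joint passes its speed limit or range.

## Working session

There is one attempt and no reset: what is moved stays moved. The work goes in short steps, Python scripts to look and compute and a tool call to move; the robot and the scene stay as the last step left them, time stands still between calls to the robot, and variables do not carry over. Pictures are saved under pics/ and viewed, at most 10 in all, crops included, and the job is handed in when it is done.

Besides the shell and the picture viewer there is one more tool, called after ">>>" by a JSON object that holds its "api" and its "payload", one argument or row to a line. arm_command: Moves the arm, as the interface text tells. Shift numbers are shares of 25 cm and turn numbers shares of 180 degrees, none past 1 either way. Its arguments: {"type":"object","properties":{"commands":{"type":"array"},"claw":{"type":"number"},"grip_force":{"type":"number"}},"required":["commands"]}

```bash
mkdir -p pics
cat > a.py <<'E'
from station import *
import cv2,numpy as np
s=get_state();print(s['t'],s['eef_pos'],s['ee_rot'],s['q'])
ims=[]
for c in ['scene','top']:
    im=grab_frame(c);cv2.imwrite(f'pics/{c}0.png',im[:,:,::-1])
    for n in ['hook_tip_left','hook_tip_right','header','stand','brown_roll','yellow_roll','chute','front_place','second_place','loading_place','parcel','scanner','pen_cup']:
        print(c,n,[(np.round(d['uv']).tolist(),round(d['score'],2)) for d in spot_point(n,c)[:3]])
    k=calibration(c);print(np.round(k['camera_matrix'],1).tolist(),np.round(k['extrinsics'],3).tolist())
E
python3 a.py
```

```text
0.0 [ 0.1764911  -0.65100508  0.22558952] [ 3.13987808e+00 -1.68279626e-04 -2.87694777e+00] [-1.01790953e+00  3.59433769e-01  1.10508730e-02 -3.46686303e-04
 -1.22410512e+00 -2.88123980e-01]
scene hook_tip_left [([271.0, 217.0], 0.74), ([235.0, 311.0], 0.7)]
scene hook_tip_right [([152.0, 264.0], 0.74)]
scene header [([214.0, 217.0], 0.95)]
scene stand [([234.0, 311.0], 0.97)]
scene brown_roll [([192.0, 285.0], 0.76)]
scene yellow_roll [([176.0, 260.0], 0.81), ([252.0, 257.0], 0.66)]
scene chute [([151.0, 265.0], 0.73), ([360.0, 235.0], 0.61)]
scene front_place [([392.0, 232.0], 0.76)]
scene second_place [([365.0, 206.0], 0.96)]
scene loading_place [([355.0, 196.0], 0.61)]
scene parcel []
scene scanner [([255.0, 236.0], 0.67), ([354.0, 196.0], 0.63)]
scene pen_cup []
[[405.3, 0.0, 317.1], [0.0, 405.3, 197.0], [0.0, 0.0, 1.0]] [[0.662, 0.44, -0.607, 1.158], [0.75, -0.393, 0.533, -0.434], [-0.004, -0.808, -0.589, 0.729], [0.0, 0.0, 0.0, 1.0]]
top hook_tip_left [([378.0, 181.0], 0.85)]
top hook_tip_right [([486.0, 183.0], 0.82), ([339.0, 141.0], 0.74)]
top header [([435.0, 178.0], 0.82)]
top stand [([410.0, 195.0], 0.84), ([274.0, 147.0], 0.59)]
top brown_roll [([449.0, 191.0], 0.79)]
top yellow_roll [([396.0, 184.0], 0.77), ([428.0, 268.0], 0.61)]
top chute [([272.0, 190.0], 0.83)]
top front_place [([272.0, 148.0], 0.87)]
top second_place [([270.0, 185.0], 0.87), ([379.0, 179.0], 0.63)]
top loading_place [([264.0, 201.0], 0.68)]
top parcel [([342.0, 143.0], 0.94), ([377.0, 181.0], 0.18)]
top scanner []
top pen_cup [([186.0, 189.0], 0.72)]
[[419.2, 0.0, 319.8], [0.0, 419.2, 202.1], [0.0, 0.0, 1.0]] [[-0.029, -0.985, 0.17, 0.393], [-1.0, 0.026, -0.017, 0.079], [0.013, -0.17, -0.985, 1.168], [0.0, 0.0, 0.0, 1.0]]
```

```bash
ls; ls pics
```

```text
a.py
pics
scene0.png
top0.png
```

View pics/scene0.png

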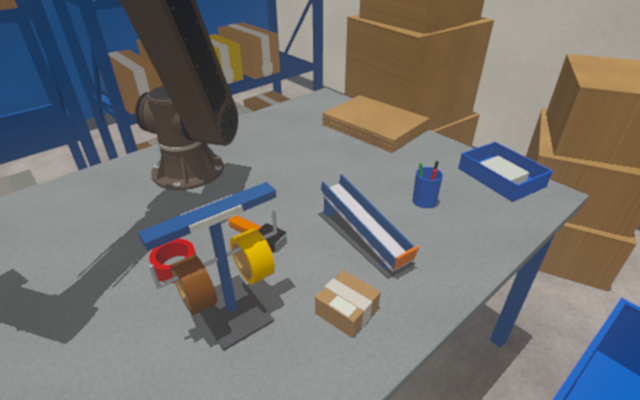

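View pics/top0.png

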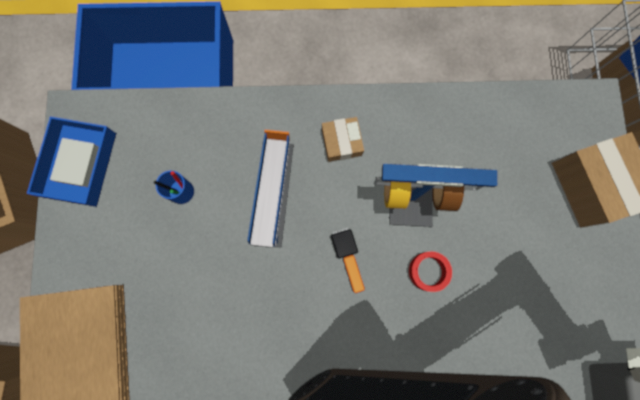

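The scene view shows the stand at left, with the brown roll on its near hook (192,285) and yellow on the other (252,257). The red look-alike is on the bench (172,258 in scene; 431,271 in top). In the top view the chute runs from (262,245) down to its orange stop at (277,134). Next I fit the stand and chute poses.

```bash
cat > fit.py <<'E'
from station import *
import cv2,numpy as np
from scipy.optimize import minimize,least_squares
K={c:calibration(c) for c in ['scene','top']}
def proj(P,c):
    k=K[c];T=np.linalg.inv(k['extrinsics']);p=(np.asarray(P)@T[:3,:3].T+T[:3,3])@k['camera_matrix'].T
    return p[:,:2]/p[:,2:]
def w(p,L): # pose x,y,yaw
    c,s=np.cos(p[2]),np.sin(p[2]);L=np.atleast_2d(L)
    return np.c_[p[0]+c*L[:,0]-s*L[:,1],p[1]+s*L[:,0]+c*L[:,1],L[:,2]]
def hullmask(P,c):
    m=np.zeros((1600,2560),np.uint8);q=(proj(P,c)*4+1.5)
    cv2.fillConvexPoly(m,cv2.convexHull(np.round(q).astype(np.int32)),1)
    return cv2.resize(m.astype(np.float32),(640,400),interpolation=cv2.INTER_AREA)
def box(x,y,z): return np.array([[a,b,c] for a in x for b in y for c in z])
if __name__=='__main__':
    im={c:cv2.imread(f'pics/{c}0.png') for c in K}
    hsv={c:cv2.cvtColor(im[c],cv2.COLOR_BGR2HSV) for c in K}
    pts={'top':{(0,.125,.221):(378,181),(0,-.125,.221):(486,183),(0,0,.265):(435,178)},'scene':{(0,.125,.221):(271,217),(0,0,.265):(214,217),(0,0,0):(234,311),(0,-.125,.221):(152,264)}}
    r=lambda p:np.concatenate([(proj(w(p,k),c)[0]-v) for c in pts for k,v in pts[c].items()])
    s=least_squares(r,[.42,-.2,0],loss='soft_l1',f_scale=3);print('stand pts',s.x,np.round(r(s.x),1))
    # beam silhouette
    B=box([-.018,.018],[-.125,.125],[.265,.285])
    roi={'top':(150,380,192,505),'scene':(180,135,250,282)}
    M={}
    for c in K:
        h=hsv[c];m=((h[...,0]>100)&(h[...,0]<125)&(h[...,1]>110)).astype(np.uint8)
        o=np.zeros_like(m);a,b,d,e=roi[c];o[a:d,b:e]=m[a:d,b:e];M[c]=o
    print({c:int(M[c].sum()) for c in M})
    def cost(p): return sum(np.abs(hullmask(w(p,B),c)-M[c]).sum() for c in K)
    best=minimize(cost,s.x,method='Nelder-Mead',options=dict(initial_simplex=s.x+np.array([[0,0,0],[.01,0,0],[0,.01,0],[0,0,.05]])))
    print('stand beam',best.x,best.fun)
    # chute floor points
    p2={'top':{(.104,0,.089):(272,148),(0,0,.106):(270,185),(-.046,0,.113):(264,201)},'scene':{(.104,0,.089):(392,232),(0,0,.106):(365,206),(-.046,0,.113):(355,196)}}
    r=lambda p:np.concatenate([(proj(w(p,k),c)[0]-v) for c in p2 for k,v in p2[c].items()])
    s=least_squares(r,[.42,.2,0],loss='soft_l1',f_scale=3);print('chute pts',s.x,np.round(r(s.x),1))
    fl=np.array([[u,y,.052-u*np.tan(.16)] for u in (-.153,.153) for y in (-.029,.029)])
    for c in K: print(c,np.round(proj(w(s.x,fl),c)).tolist(), np.round(proj(w(best.x,B),c)).tolist())
    # rolls: ring silhouettes in scene
    for n,sg in (('brown_roll',-1),('yellow_roll',1)):
        for d in np.arange(.06,.085,.008):
            print(n,d,[np.round(proj(w(best.x,[0,sg*d,.13]),c)[0]).tolist() for c in K])
        for c in K:
            for g in regions_of(n,c)[:2]: print(c,g['score'],np.round(g['rect']).tolist())
    big=cv2.resize(im['scene'],None,fx=1,fy=1)
    for c in K:
        o=im[c].copy()
        for P in (w(best.x,B),w(s.x,fl)):
            for q in proj(P,c): cv2.circle(o,tuple(np.round(q*1).astype(int).tolist()),1,(0,0,255),-1)
        im[c]=o
    a=cv2.resize(im['top'][120:260,230:510],None,fx=2.8,fy=2.8,interpolation=cv2.INTER_CUBIC)
    cv2.imwrite('pics/fit.png',a)
E
python3 fit.py
```

```text
stand pts [ 0.5990737  -0.19650142 -0.05567515] [-0.9 -1.5 -1.4 -0.3  1.3 -1.2  1.3 -7.5 -0.9 -0.3 -2.2 -0.9 -0.7  0.7]
{'scene': 2387, 'top': 1795}
stand beam [ 0.60020454 -0.19729797 -0.08820583] 1594.75
chute pts [ 0.6257241   0.19443999 -0.12524143] [ 0.8  0.  -2.5 -0.4  1.1  0.6  0.7  1.4  0.2 -0.1 -1.  -1.1]
scene [[321.0, 190.0], [338.0, 184.0], [395.0, 269.0], [413.0, 259.0]] [[140.0, 239.0], [137.0, 231.0], [267.0, 189.0], [266.0, 181.0], [147.0, 251.0], [144.0, 242.0], [277.0, 198.0], [276.0, 189.0]]
top [[273.0, 246.0], [251.0, 243.0], [287.0, 139.0], [267.0, 137.0]] [[493.0, 188.0], [497.0, 186.0], [380.0, 181.0], [382.0, 179.0], [493.0, 172.0], [497.0, 170.0], [381.0, 165.0], [382.0, 163.0]]
brown_roll 0.06 [[195.0, 283.0], [445.0, 190.0]]
brown_roll 0.068 [[191.0, 285.0], [448.0, 190.0]]
brown_roll 0.07600000000000001 [[187.0, 286.0], [451.0, 190.0]]
brown_roll 0.08400000000000002 [[183.0, 288.0], [454.0, 191.0]]
scene 0.62 [171.0, 257.0, 219.0, 318.0]
top 0.75 [434.0, 186.0, 463.0, 215.0]
yellow_roll 0.06 [[250.0, 257.0], [398.0, 187.0]]
yellow_roll 0.068 [[253.0, 255.0], [395.0, 187.0]]
yellow_roll 0.07600000000000001 [[256.0, 253.0], [391.0, 187.0]]
yellow_roll 0.08400000000000002 [[260.0, 252.0], [388.0, 187.0]]
scene 0.74 [231.0, 227.0, 276.0, 286.0]
scene 0.61 [150.0, 236.0, 199.0, 281.0]
top 0.65 [383.0, 182.0, 406.0, 211.0]
top 0.57 [409.0, 249.0, 451.0, 293.0]
```

The stand sits at about (0.600,-0.197), yaw about -0.07, and the chute at (0.626,0.194), yaw -0.125. The move rows have no tilt axis, so first I'll check in free space what the arm does at the edge of its reach.

>>> {"api": "arm_command", "payload": {
  "commands": [
    {"ty": -1, "tz": -0.4},
    {"ty": -1, "tz": -0.4},
    {"ty": -1, "tz": -0.4},
    {"ty": -1, "tz": -0.4},
    {"ty": -1, "tz": -0.4},
    {"ty": -1, "tz": -0.4},
    {"ty": -1, "tz": -0.4},
    {"ty": -1, "tz": -0.4}
  ],
  "claw": 1
}}

```text
invalid input
```

>>> {"api": "arm_command", "payload": {
  "commands": [
    {"tx": 0, "ty": -1, "tz": -0.4, "twist": 0},
    {"tx": 0, "ty": -1, "tz": -0.4, "twist": 0},
    {"tx": 0, "ty": -1, "tz": -0.4, "twist": 0},
    {"tx": 0, "ty": -1, "tz": -0.4, "twist": 0},
    {"tx": 0, "ty": -1, "tz": -0.4, "twist": 0},
    {"tx": 0, "ty": -1, "tz": -0.4, "twist": 0},
    {"tx": 0, "ty": -1, "tz": -0.4, "twist": 0},
    {"tx": 0, "ty": -1, "tz": -0.4, "twist": 0}
  ],
  "claw": 1
}}

```text
t: 2.27
eef_pos: [0.2429, -0.8965, 0.3215]
ee_rot: [3.139, -0.001, -2.877]
force: [-0.6, 0.1, -3.6]
width: 0.0873
gripper_force: 0.0
```

>>> {"api": "arm_command", "payload": {
  "commands": [
    {"tx": 0, "ty": -1, "tz": 0, "twist": 0},
    {"tx": 0, "ty": -1, "tz": 0, "twist": 0},
    {"tx": 0, "ty": -1, "tz": 0, "twist": 0},
    {"tx": 0, "ty": -1, "tz": 0, "twist": 0},
    {"tx": 0, "ty": -1, "tz": 0, "twist": 0},
    {"tx": 0, "ty": -1, "tz": 0, "twist": 0},
    {"tx": 0, "ty": -1, "tz": 0, "twist": 0},
    {"tx": 0, "ty": -1, "tz": 0, "twist": 0}
  ]
}}

```text
t: 2.93
eef_pos: [0.2591, -0.9564, 0.2612]
ee_rot: [-3.099, -0.004, -2.877]
force: [-0.3, 0.3, -0.3]
width: 0.0874
gripper_force: 0.0
```

```bash
python3 -c "
from station import *
s=get_state();print(s)"
```

```text
{'t': 2.9333, 'q': array([-1.10686967,  1.00261433,  1.25130037,  0.01212479, -1.77865136,
       -0.19640898]), 'qd': array([-0.00311356,  0.04741145, -0.00100731, -0.00010894,  0.04500061,
        0.0042214 ]), 'joint_efforts': array([-1.54477585e-02, -9.99983025e+01,  3.03944242e+01,  7.27720857e+00,
        1.17583224e-01, -6.26877354e-04]), 'eef_pos': array([ 0.25908101, -0.95643082,  0.26118185]), 'ee_rot': array([-3.09923717, -0.00355681, -2.87689468]), 'force': array([-0.29871368,  0.25026271, -0.26932017]), 'moment': array([0.12647414, 0.00136942, 0.01900879]), 'gripper_force': 0.0, 'width': 0.08737326632847622}
```

>>> {"api": "arm_command", "payload": {
  "commands": [
    {"tx": 0, "ty": -1, "tz": 0, "twist": 0},
    {"tx": 0, "ty": -1, "tz": 0, "twist": 0},
    {"tx": 0, "ty": -1, "tz": 0, "twist": 0},
    {"tx": 0, "ty": -1, "tz": 0, "twist": 0},
    {"tx": 0, "ty": -1, "tz": 0, "twist": 0},
    {"tx": 0, "ty": -1, "tz": 0, "twist": 0},
    {"tx": 0, "ty": -1, "tz": 0, "twist": 0},
    {"tx": 0, "ty": -1, "tz": 0, "twist": 0}
  ]
}}

```text
t: 3.6
eef_pos: [0.2691, -0.9948, 0.2026]
ee_rot: [-3.061, -0.008, -2.877]
force: [0.2, -0.7, 0.3]
width: 0.0877
gripper_force: 0.0
```

>>> {"api": "arm_command", "payload": {
  "commands": [
    {"tx": 0, "ty": 0.8, "tz": 0, "twist": 0},
    {"tx": 0, "ty": 0.8, "tz": 0, "twist": 0},
    {"tx": 0, "ty": 0.8, "tz": 0, "twist": 0},
    {"tx": 0, "ty": 0.8, "tz": 0, "twist": 0},
    {"tx": 0, "ty": 0.8, "tz": 0, "twist": 0},
    {"tx": 0, "ty": 0.8, "tz": 0, "twist": 0},
    {"tx": 0, "ty": 0.8, "tz": 0, "twist": 0},
    {"tx": 0, "ty": 0.8, "tz": 0, "twist": 0}
  ]
}}

```text
t: 4.27
eef_pos: [0.2163, -0.8003, 0.189]
ee_rot: [-3.06, -0.008, -2.877]
force: [1.2, -0.5, 1.5]
width: 0.0877
gripper_force: 0.0
```

```bash
python3 -c "
from station import *
s=get_state();print(s['q'],s['ee_rot'])"
```

```text
[-1.0605309   0.58321748  0.27497703  0.02975644 -1.18531634 -0.25500389] [-3.05983376 -0.00800889 -2.87653489]
```

The lean gained at the reach limit stays, so I can build the required tool lean there, in the stand's +x direction, before going to the rolls. I'll write a helper that converts world displacements to move shares.

```bash
cat > mv.py <<'E'
import sys,numpy as np
from station import get_state
from scipy.spatial.transform import Rotation as R
s=get_state();r=R.from_euler('xyz',s['ee_rot']);M=r.as_matrix()
print('t',s['t'],'pos',np.round(s['eef_pos'],4),'rot',np.round(s['ee_rot'],3),'q',np.round(s['q'],2),'F',np.round(s['force'],1),'w',round(s['width'],4))
print('toolx',M[:,0].round(3),'y',M[:,1].round(3),'z',M[:,2].round(3))
# each arg: x,y,z world target (TCP) -> shares from the current pose; prefix d = relative
for a in sys.argv[1:]:
    d=np.array(eval(a[1:] if a[0]=='d' else a)); d=d if a[0]=='d' else d-s['eef_pos']
    print(a,'shares',np.round(M.T@d/.25,3),'len',round(float(np.linalg.norm(d)),3))
E
python3 mv.py 'd0.08,.18,.22' 'd.2,.24,0' 'd.22,.24,0'
```

```text
t 4.2667 pos [ 0.2163 -0.8003  0.189 ] rot [-3.06  -0.008 -2.877] q [-1.06  0.58  0.27  0.03 -1.19 -0.26] F [ 1.2 -0.5  1.5] w 0.0877
toolx [-0.965 -0.262  0.008] y [-0.262  0.962 -0.082] z [ 0.014 -0.081 -0.997]
d0.08,.18,.22 shares [-0.49   0.537 -0.931] len 0.295
d.2,.24,0 shares [-1.024  0.714 -0.067] len 0.312
d.22,.24,0 shares [-1.101  0.693 -0.066] len 0.326
```

>>> {"api": "arm_command", "payload": {
  "commands": [
    {"tx": -0.49, "ty": 0.54, "tz": -0.93, "twist": 0},
    {"tx": -0.49, "ty": 0.54, "tz": -0.93, "twist": 0},
    {"tx": -0.49, "ty": 0.54, "tz": -0.93, "twist": 0},
    {"tx": -0.49, "ty": 0.54, "tz": -0.93, "twist": 0},
    {"tx": -0.49, "ty": 0.54, "tz": -0.93, "twist": 0},
    {"tx": -0.49, "ty": 0.54, "tz": -0.93, "twist": 0},
    {"tx": -0.49, "ty": 0.54, "tz": -0.93, "twist": 0},
    {"tx": -0.49, "ty": 0.54, "tz": -0.93, "twist": 0}
  ]
}}

```text
t: 4.93
eef_pos: [0.2995, -0.6216, 0.4168]
ee_rot: [-3.048, -0.004, -2.875]
force: [-0.3, -0.5, 2.9]
width: 0.0876
gripper_force: 0.0
```

>>> {"api": "arm_command", "payload": {
  "commands": [
    {"tx": -0.95, "ty": 0.75, "tz": -0.07, "twist": 0.107},
    {"tx": -0.95, "ty": 0.75, "tz": -0.07, "twist": 0.107},
    {"tx": -0.95, "ty": 0.75, "tz": -0.07, "twist": 0.107},
    {"tx": -0.95, "ty": 0.75, "tz": -0.07, "twist": 0.107},
    {"tx": -0.95, "ty": 0.75, "tz": -0.07, "twist": 0.107},
    {"tx": -0.95, "ty": 0.75, "tz": -0.07, "twist": 0.107},
    {"tx": -0.95, "ty": 0.75, "tz": -0.07, "twist": 0.107},
    {"tx": -0.95, "ty": 0.75, "tz": -0.07, "twist": 0.107}
  ]
}}

```text
t: 5.6
eef_pos: [0.4807, -0.3752, 0.4083]
ee_rot: [-3.062, 0.022, 3.074]
force: [-0.2, -1.4, 0.0]
width: 0.0877
gripper_force: 0.0
```

```bash
python3 mv.py 'd.2,.24,0' '.7,-.1,.45' '.9,0.1,.45'
```

```text
t 5.6 pos [ 0.4807 -0.3752  0.4083] rot [-3.062  0.022  3.074] q [-0.3   0.15  0.1   0.07 -1.48 -1.35] F [-0.2 -1.4  0. ] w 0.0877
toolx [-0.997  0.068 -0.022] y [ 0.07   0.994 -0.079] z [ 0.016 -0.081 -0.997]
d.2,.24,0 shares [-0.733  1.01  -0.064] len 0.312
.7,-.1,.45 shares [-0.804  1.142 -0.241] len 0.354
.9,0.1,.45 shares [-1.547  1.993 -0.292] len 0.635
```

>>> {"api": "arm_command", "payload": {
  "commands": [
    {"tx": -0.8, "ty": 1, "tz": -0.2, "twist": 0},
    {"tx": -0.8, "ty": 1, "tz": -0.2, "twist": 0},
    {"tx": -0.8, "ty": 1, "tz": -0.2, "twist": 0},
    {"tx": -0.8, "ty": 1, "tz": -0.2, "twist": 0},
    {"tx": -0.8, "ty": 1, "tz": -0.2, "twist": 0},
    {"tx": -0.8, "ty": 1, "tz": -0.2, "twist": 0},
    {"tx": -0.8, "ty": 1, "tz": -0.2, "twist": 0},
    {"tx": -0.8, "ty": 1, "tz": -0.2, "twist": 0}
  ]
}}

```text
t: 6.27
eef_pos: [0.6968, -0.137, 0.4417]
ee_rot: [-3.063, 0.021, 3.072]
force: [0.5, -1.4, -0.9]
width: 0.0877
gripper_force: 0.0
```

>>> {"api": "arm_command", "payload": {
  "commands": [
    {"tx": -1, "ty": 0.85, "tz": -0.1, "twist": 0},
    {"tx": -1, "ty": 0.85, "tz": -0.1, "twist": 0},
    {"tx": -1, "ty": 0.85, "tz": -0.1, "twist": 0},
    {"tx": -1, "ty": 0.85, "tz": -0.1, "twist": 0},
    {"tx": -1, "ty": 0.85, "tz": -0.1, "twist": 0},
    {"tx": -1, "ty": 0.85, "tz": -0.1, "twist": 0},
    {"tx": -1, "ty": 0.85, "tz": -0.1, "twist": 0},
    {"tx": -1, "ty": 0.85, "tz": -0.1, "twist": 0}
  ]
}}

```text
t: 6.93
eef_pos: [0.9032, 0.0438, 0.4138]
ee_rot: [-3.058, 0.038, 3.075]
force: [0.8, -0.2, -0.5]
width: 0.0879
gripper_force: 0.0
```

>>> {"api": "arm_command", "payload": {
  "commands": [
    {"tx": -1, "ty": 0.1, "tz": -0.5, "twist": 0},
    {"tx": -1, "ty": 0.1, "tz": -0.5, "twist": 0},
    {"tx": -1, "ty": 0.1, "tz": -0.5, "twist": 0},
    {"tx": -1, "ty": 0.1, "tz": -0.5, "twist": 0},
    {"tx": -1, "ty": 0.1, "tz": -0.5, "twist": 0},
    {"tx": -1, "ty": 0.1, "tz": -0.5, "twist": 0},
    {"tx": -1, "ty": 0.1, "tz": -0.5, "twist": 0},
    {"tx": -1, "ty": 0.1, "tz": -0.5, "twist": 0}
  ]
}}

```text
t: 7.6
eef_pos: [0.9226, 0.0405, 0.4168]
ee_rot: [-3.062, 0.089, 3.076]
force: [-0.8, 0.3, 0.1]
width: 0.0876
gripper_force: 0.0
```

```bash
python3 mv.py 'd.25,.02,0' 'd.25,.02,.1'
```

```text
t 7.6 pos [0.9226 0.0405 0.4168] rot [-3.062  0.089  3.076] q [ 0.3   0.86  1.25  0.11 -1.91 -1.9 ] F [-0.8  0.3  0.1] w 0.0876
toolx [-0.994  0.065 -0.089] y [ 0.073  0.994 -0.079] z [ 0.083 -0.085 -0.993]
d.25,.02,0 shares [-0.989  0.152  0.077] len 0.251
d.25,.02,.1 shares [-1.024  0.12  -0.321] len 0.27
```

>>> {"api": "arm_command", "payload": {
  "commands": [
    {"tx": -0.6, "ty": 0.1, "tz": -1, "twist": 0},
    {"tx": -0.6, "ty": 0.1, "tz": -1, "twist": 0},
    {"tx": -0.6, "ty": 0.1, "tz": -1, "twist": 0},
    {"tx": -0.6, "ty": 0.1, "tz": -1, "twist": 0},
    {"tx": -0.6, "ty": 0.1, "tz": -1, "twist": 0},
    {"tx": -0.6, "ty": 0.1, "tz": -1, "twist": 0},
    {"tx": -0.6, "ty": 0.1, "tz": -1, "twist": 0},
    {"tx": -0.6, "ty": 0.1, "tz": -1, "twist": 0}
  ]
}}

```text
t: 8.27
eef_pos: [0.8768, 0.0543, 0.4985]
ee_rot: [-3.061, 0.126, 3.08]
force: [-1.0, -0.5, -0.3]
width: 0.0876
gripper_force: 0.0
```

>>> {"api": "arm_command", "payload": {
  "commands": [
    {"tx": -1, "ty": 0.1, "tz": -1, "twist": 0},
    {"tx": -1, "ty": 0.1, "tz": -1, "twist": 0},
    {"tx": -1, "ty": 0.1, "tz": -1, "twist": 0},
    {"tx": -1, "ty": 0.1, "tz": -1, "twist": 0},
    {"tx": -1, "ty": 0.1, "tz": -1, "twist": 0},
    {"tx": -1, "ty": 0.1, "tz": -1, "twist": 0},
    {"tx": -1, "ty": 0.1, "tz": -1, "twist": 0},
    {"tx": -1, "ty": 0.1, "tz": -1, "twist": 0}
  ]
}}

```text
t: 8.93
eef_pos: [0.8599, 0.0571, 0.5364]
ee_rot: [-3.059, 0.161, 3.082]
force: [-0.5, 0.3, 0.2]
width: 0.0879
gripper_force: 0.0
```

>>> {"api": "arm_command", "payload": {
  "commands": [
    {"tx": -1, "ty": 0.1, "tz": -0.1, "twist": 0},
    {"tx": -1, "ty": 0.1, "tz": -0.1, "twist": 0},
    {"tx": -1, "ty": 0.1, "tz": -0.1, "twist": 0},
    {"tx": -1, "ty": 0.1, "tz": -0.1, "twist": 0},
    {"tx": -1, "ty": 0.1, "tz": -0.1, "twist": 0},
    {"tx": -1, "ty": 0.1, "tz": -0.1, "twist": 0},
    {"tx": -1, "ty": 0.1, "tz": -0.1, "twist": 0},
    {"tx": -1, "ty": 0.1, "tz": -0.1, "twist": 0}
  ]
}}

```text
t: 9.6
eef_pos: [0.9234, 0.0535, 0.4799]
ee_rot: [-3.058, 0.199, 3.086]
force: [-0.3, -0.8, -0.3]
width: 0.088
gripper_force: 0.0
```

```bash
python3 mv.py 'd.25,.02,0' 'd.25,.02,.1'
```

```text
t 9.6 pos [0.9234 0.0535 0.4799] rot [-3.058  0.199  3.086] q [ 0.33  0.8   1.25  0.16 -1.87 -1.9 ] F [-0.3 -0.8 -0.3] w 0.088
toolx [-0.979  0.055 -0.198] y [ 0.072  0.994 -0.081] z [ 0.192 -0.094 -0.977]
d.25,.02,0 shares [-0.974  0.152  0.185] len 0.251
d.25,.02,.1 shares [-1.053  0.119 -0.206] len 0.27
```

>>> {"api": "arm_command", "payload": {
  "commands": [
    {"tx": -0.9, "ty": 1, "tz": -0.5, "twist": 0},
    {"tx": -0.9, "ty": 1, "tz": -0.5, "twist": 0},
    {"tx": -0.9, "ty": 1, "tz": -0.5, "twist": 0},
    {"tx": -0.9, "ty": 1, "tz": -0.5, "twist": 0},
    {"tx": -0.9, "ty": 1, "tz": -0.5, "twist": 0},
    {"tx": -0.9, "ty": 1, "tz": -0.5, "twist": 0},
    {"tx": -0.9, "ty": 1, "tz": -0.5, "twist": 0},
    {"tx": -0.9, "ty": 1, "tz": -0.5, "twist": 0}
  ]
}}

```text
t: 10.27
eef_pos: [0.9244, 0.1915, 0.4688]
ee_rot: [-3.063, 0.237, 3.089]
force: [0.6, 1.3, -0.2]
width: 0.087
gripper_force: 0.0
```

>>> {"api": "arm_command", "payload": {
  "commands": [
    {"tx": -1, "ty": 0.6, "tz": -0.5, "twist": 0},
    {"tx": -1, "ty": 0.6, "tz": -0.5, "twist": 0},
    {"tx": -1, "ty": 0.6, "tz": -0.5, "twist": 0},
    {"tx": -1, "ty": 0.6, "tz": -0.5, "twist": 0},
    {"tx": -1, "ty": 0.6, "tz": -0.5, "twist": 0},
    {"tx": -1, "ty": 0.6, "tz": -0.5, "twist": 0},
    {"tx": -1, "ty": 0.6, "tz": -0.5, "twist": 0},
    {"tx": -1, "ty": 0.6, "tz": -0.5, "twist": 0}
  ]
}}

```text
t: 10.93
eef_pos: [0.9276, 0.2452, 0.4681]
ee_rot: [-3.07, 0.277, 3.092]
force: [0.0, -0.4, -0.4]
width: 0.0877
gripper_force: 0.0
```

```bash
python3 mv.py 'd.25,.1,0' 'd.25,.1,.1'
```

```text
t 10.9333 pos [0.9276 0.2452 0.4681] rot [-3.07   0.277  3.092] q [ 0.54  0.83  1.25  0.22 -1.79 -2.1 ] F [ 0.  -0.4 -0.4] w 0.0877
toolx [-0.961  0.048 -0.273] y [ 0.069  0.995 -0.069] z [ 0.268 -0.085 -0.96 ]
d.25,.1,0 shares [-0.942  0.467  0.234] len 0.269
d.25,.1,.1 shares [-1.051  0.44  -0.149] len 0.287
```

>>> {"api": "arm_command", "payload": {
  "commands": [
    {"tx": -1, "ty": 0.7, "tz": -0.4, "twist": 0},
    {"tx": -1, "ty": 0.7, "tz": -0.4, "twist": 0},
    {"tx": -1, "ty": 0.7, "tz": -0.4, "twist": 0},
    {"tx": -1, "ty": 0.7, "tz": -0.4, "twist": 0},
    {"tx": -1, "ty": 0.7, "tz": -0.4, "twist": 0},
    {"tx": -1, "ty": 0.7, "tz": -0.4, "twist": 0},
    {"tx": -1, "ty": 0.7, "tz": -0.4, "twist": 0},
    {"tx": -1, "ty": 0.7, "tz": -0.4, "twist": 0}
  ]
}}

```text
t: 11.6
eef_pos: [0.9327, 0.3057, 0.4579]
ee_rot: [-3.079, 0.316, 3.095]
force: [0.7, 0.8, 0.1]
width: 0.0875
gripper_force: 0.0
```

>>> {"api": "arm_command", "payload": {
  "commands": [
    {"tx": -1, "ty": 0.7, "tz": -0.2, "twist": 0},
    {"tx": -1, "ty": 0.7, "tz": -0.2, "twist": 0},
    {"tx": -1, "ty": 0.7, "tz": -0.2, "twist": 0},
    {"tx": -1, "ty": 0.7, "tz": -0.2, "twist": 0},
    {"tx": -1, "ty": 0.7, "tz": -0.2, "twist": 0},
    {"tx": -1, "ty": 0.7, "tz": -0.2, "twist": 0},
    {"tx": -1, "ty": 0.7, "tz": -0.2, "twist": 0},
    {"tx": -1, "ty": 0.7, "tz": -0.2, "twist": 0}
  ]
}}

```text
t: 12.27
eef_pos: [0.9501, 0.3581, 0.431]
ee_rot: [-3.091, 0.356, 3.097]
force: [-0.8, -0.5, -0.3]
width: 0.0874
gripper_force: 0.0
```

>>> {"api": "arm_command", "payload": {
  "commands": [
    {"tx": -1, "ty": 0.7, "tz": -0.2, "twist": 0},
    {"tx": -1, "ty": 0.7, "tz": -0.2, "twist": 0},
    {"tx": -1, "ty": 0.7, "tz": -0.2, "twist": 0},
    {"tx": -1, "ty": 0.7, "tz": -0.2, "twist": 0},
    {"tx": -1, "ty": 0.7, "tz": -0.2, "twist": 0},
    {"tx": -1, "ty": 0.7, "tz": -0.2, "twist": 0},
    {"tx": -1, "ty": 0.7, "tz": -0.2, "twist": 0},
    {"tx": -1, "ty": 0.7, "tz": -0.2, "twist": 0}
  ]
}}

```text
t: 12.93
eef_pos: [0.9611, 0.402, 0.4151]
ee_rot: [-3.105, 0.396, 3.099]
force: [-0.6, -0.2, -0.3]
width: 0.0875
gripper_force: 0.0
```

>>> {"api": "arm_command", "payload": {
  "commands": [
    {"tx": -1, "ty": 0.7, "tz": -0.2, "twist": 0},
    {"tx": -1, "ty": 0.7, "tz": -0.2, "twist": 0},
    {"tx": -1, "ty": 0.7, "tz": -0.2, "twist": 0},
    {"tx": -1, "ty": 0.7, "tz": -0.2, "twist": 0},
    {"tx": -1, "ty": 0.7, "tz": -0.2, "twist": 0},
    {"tx": -1, "ty": 0.7, "tz": -0.2, "twist": 0},
    {"tx": -1, "ty": 0.7, "tz": -0.2, "twist": 0},
    {"tx": -1, "ty": 0.7, "tz": -0.2, "twist": 0}
  ]
}}

```text
t: 13.6
eef_pos: [0.9673, 0.4393, 0.4087]
ee_rot: [-3.12, 0.435, 3.1]
force: [-0.3, -0.7, 0.5]
width: 0.0878
gripper_force: 0.0
```

```bash
python3 mv.py 'd-.2,-.2,0' '.45,-.25,.4'
```

```text
t 13.6 pos [0.9673 0.4393 0.4087] rot [-3.12   0.435  3.1  ] q [ 0.71  0.94  1.25  0.31 -1.57 -2.28] F [-0.3 -0.7  0.5] w 0.0878
toolx [-0.906  0.038 -0.422] y [ 0.05   0.999 -0.02 ] z [ 0.42  -0.039 -0.907]
d-.2,-.2,0 shares [ 0.695 -0.839 -0.305] len 0.283
.45,-.25,.4 shares [ 1.786 -2.857 -0.731] len 0.862
```

>>> {"api": "arm_command", "payload": {
  "commands": [
    {"tx": 0.6, "ty": -0.95, "tz": -0.24, "twist": 0},
    {"tx": 0.6, "ty": -0.95, "tz": -0.24, "twist": 0},
    {"tx": 0.6, "ty": -0.95, "tz": -0.24, "twist": 0},
    {"tx": 0.6, "ty": -0.95, "tz": -0.24, "twist": 0},
    {"tx": 0.6, "ty": -0.95, "tz": -0.24, "twist": 0},
    {"tx": 0.6, "ty": -0.95, "tz": -0.24, "twist": 0},
    {"tx": 0.6, "ty": -0.95, "tz": -0.24, "twist": 0},
    {"tx": 0.6, "ty": -0.95, "tz": -0.24, "twist": 0}
  ]
}}

```text
t: 14.27
eef_pos: [0.7924, 0.2077, 0.4056]
ee_rot: [-3.121, 0.437, 3.099]
force: [1.4, 0.3, 1.2]
width: 0.0878
gripper_force: 0.0
```

>>> {"api": "arm_command", "payload": {
  "commands": [
    {"tx": 0.6, "ty": -0.95, "tz": -0.24, "twist": 0},
    {"tx": 0.6, "ty": -0.95, "tz": -0.24, "twist": 0},
    {"tx": 0.6, "ty": -0.95, "tz": -0.24, "twist": 0},
    {"tx": 0.6, "ty": -0.95, "tz": -0.24, "twist": 0},
    {"tx": 0.6, "ty": -0.95, "tz": -0.24, "twist": 0},
    {"tx": 0.6, "ty": -0.95, "tz": -0.24, "twist": 0},
    {"tx": 0.6, "ty": -0.95, "tz": -0.24, "twist": 0},
    {"tx": 0.6, "ty": -0.95, "tz": -0.24, "twist": 0}
  ]
}}

```text
t: 14.93
eef_pos: [0.6173, -0.0234, 0.4026]
ee_rot: [-3.122, 0.438, 3.097]
force: [0.7, -0.2, -0.1]
width: 0.0875
gripper_force: 0.0
```

>>> {"api": "arm_command", "payload": {
  "commands": [
    {"tx": 0.6, "ty": -0.95, "tz": -0.24, "twist": 0},
    {"tx": 0.6, "ty": -0.95, "tz": -0.24, "twist": 0},
    {"tx": 0.6, "ty": -0.95, "tz": -0.24, "twist": 0},
    {"tx": 0.6, "ty": -0.95, "tz": -0.24, "twist": 0},
    {"tx": 0.6, "ty": -0.95, "tz": -0.24, "twist": 0},
    {"tx": 0.6, "ty": -0.95, "tz": -0.24, "twist": 0},
    {"tx": 0.6, "ty": -0.95, "tz": -0.24, "twist": 0},
    {"tx": 0.6, "ty": -0.95, "tz": -0.24, "twist": 0}
  ]
}}

```text
t: 15.6
eef_pos: [0.4444, -0.2528, 0.3977]
ee_rot: [-3.119, 0.438, 3.095]
force: [0.9, -0.4, 0.4]
width: 0.0878
gripper_force: 0.0
```

```bash
python3 mv.py '.512,-.258,.243' '.49,-.258,.29'
python3 -c "
from station import *
import cv2
cv2.imwrite('pics/w1.png',grab_frame('wrist')[:,:,::-1])
for n in ['brown_roll','yellow_roll']:
    print(n,[(d['uv'],d['score']) for d in spot_point(n,'wrist')])
for n in ['header','hook_tip_left','hook_tip_right']:print(n,[(d['uv'],d['score']) for d in spot_point(n,'wrist')])
import pickle;pickle.dump(calibration('wrist'),open('w1.pkl','wb'))
"
```

```text
t 15.6 pos [ 0.4444 -0.2528  0.3977] rot [-3.119  0.438  3.095] q [-0.15 -0.24 -0.33 -0.02 -1.05 -1.47] F [ 0.9 -0.4  0.4] w 0.0878
toolx [-0.905  0.042 -0.424] y [ 0.056  0.998 -0.02 ] z [ 0.423 -0.042 -0.905]
.512,-.258,.243 shares [0.017 0.007 0.675] len 0.169
.49,-.258,.29 shares [ 0.017 -0.002  0.468] len 0.117
brown_roll [([320.4, 182.3], 0.64), ([375.1, 260.7], 0.43)]
yellow_roll [([414.3, 188.0], 0.98), ([377.2, 258.9], 0.67), ([363.5, 135.6], 0.29)]
header [([376.4, 260.6], 0.94), ([412.1, 186.8], 0.7)]
hook_tip_left [([483.8, 233.7], 0.66)]
hook_tip_right [([263.3, 229.1], 0.94)]
```

View pics/w1.png

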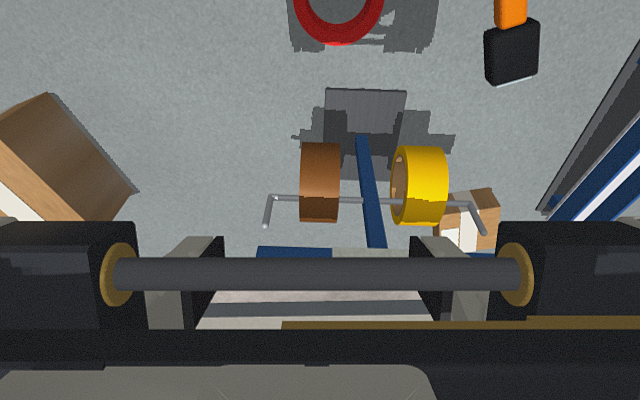

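The wrist view shows brown at columns 299–340, yellow at 390–448 and the hook tips at (265,226) and (484,233). I'll refine the stand pose and roll offsets from this view.

```bash
cat > ref.py <<'E'
import pickle,fit,numpy as np
from fit import *
K['wrist']=pickle.load(open('w1.pkl','rb'))
th=np.linspace(0,2*np.pi,48)
ring=lambda d:np.concatenate([np.c_[r*np.sin(th),0*th+d+e,.1315+r*np.cos(th)] for r in (.053,) for e in (-.024,.024)])
def bb(P): q=proj(P,'wrist');return np.r_[q.min(0),q.max(0)]
pts={'top':{(0,.125,.221):(378,181),(0,-.125,.221):(486,183),(0,0,.265):(435,178)},'scene':{(0,.125,.221):(271,217),(0,0,.265):(214,217)},'wrist':{(0,.125,.221):(484,234),(0,-.125,.221):(264,229)}}
def r(p):
    a=[(proj(w(p,k),c)[0]-v)*(2 if c=='wrist' else 1) for c in pts for k,v in pts[c].items()]
    a.append(bb(w(p,ring(p[3])))-[299,142,340,223]); a.append(bb(w(p,ring(p[4])))-[390,146,448,227])
    return np.concatenate(a)
s=least_squares(r,[.6,-.197,-.07,-.068,.07],loss='soft_l1',f_scale=2);print(s.x,np.round(r(s.x),1))
for d in s.x[3:]:print(w(s.x,[0,d,.1315]))
E
python3 ref.py
```

```text
[ 0.60011386 -0.19368229 -0.06121744 -0.06105486  0.06598785] [-2.2 -2.2 -2.7 -0.4 -0.  -1.7  2.9 -7.7  0.8 -0.7  0.2 -0.2 -4.6 -0.3
 -0.2  0.6  0.1  1.1 -0.7 -1.3  0.5 -0.7]
[[ 0.59637857 -0.25462279  0.1315    ]]
[[ 0.60415095 -0.12781805  0.1315    ]]
```

>>> {"api": "arm_command", "payload": {
  "commands": [
    {"tx": 0.012, "ty": 0.047, "tz": 0.6, "twist": 0},
    {"tx": 0.012, "ty": 0.047, "tz": 0.6, "twist": 0},
    {"tx": 0.012, "ty": 0.047, "tz": 0.6, "twist": 0},
    {"tx": 0.012, "ty": 0.047, "tz": 0.7, "twist": 0},
    {"tx": 0.012, "ty": 0.047, "tz": 0.75, "twist": 0},
    {"tx": 0.012, "ty": 0.047, "tz": 0.8, "twist": 0},
    {"tx": 0.012, "ty": 0.047, "tz": 0.8, "twist": 0},
    {"tx": 0.012, "ty": 0.047, "tz": 0.8, "twist": 0}
  ]
}}

```text
t: 16.57
eef_pos: [0.5306, -0.2431, 0.2125]
ee_rot: [-3.12, 0.433, 3.103]
force: [0.1, 0.7, -1.0]
width: 0.0874
gripper_force: 0.0
```

```bash
python3 mv.py '.5638,-.2529,.1354'
python3 -c "
from station import *
import cv2
cv2.imwrite('pics/w2.png',grab_frame('wrist')[:,:,::-1])
"
```

```text
t 16.5667 pos [ 0.5306 -0.2431  0.2125] rot [-3.12   0.433  3.103] q [-0.1  -0.   -0.56 -0.   -0.58 -1.51] F [ 0.1  0.7 -1. ] w 0.0874
toolx [-0.907  0.035 -0.42 ] y [ 0.048  0.999 -0.02 ] z [ 0.419 -0.038 -0.907]
.5638,-.2529,.1354 shares [ 0.008 -0.027  0.337] len 0.085
```

View pics/w2.png

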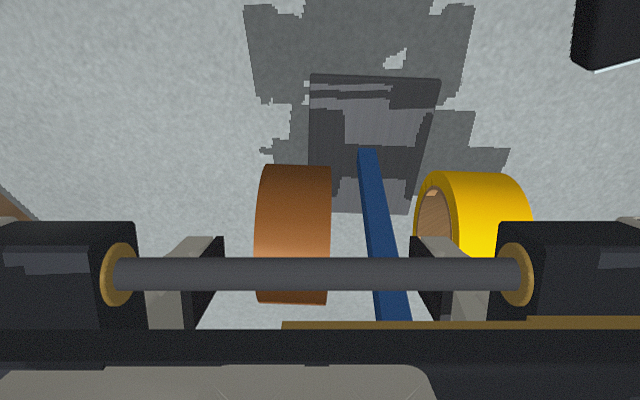

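```bash
cat > ref2.py <<'E'
from ref import *
from station import *
from scipy.spatial.transform import Rotation as R
K['wrist']=calibration('wrist');s0=get_state()
print(K['wrist']['camera_matrix'].round(1).tolist())
T=np.eye(4);T[:3,:3]=R.from_euler('xyz',s0['ee_rot']).as_matrix();T[:3,3]=s0['eef_pos']
print((np.linalg.inv(T)@K['wrist']['extrinsics']).round(3))
for d in s.x[3:]: print(bb(w(s.x,ring(d))).round())
M=T[:3,:3]
print('tip px',proj((s0['eef_pos']+M[:,1]*np.array([[-.044],[0],[.044]])),'wrist').round())
E
python3 ref2.py
```

```text
[ 0.60011386 -0.19368229 -0.06121744 -0.06105486  0.06598785] [-2.2 -2.2 -2.7 -0.4 -0.  -1.7  2.9 -7.7  0.8 -0.7  0.2 -0.2 -4.6 -0.3
 -0.2  0.6  0.1  1.1 -0.7 -1.3  0.5 -0.7]
[[ 0.59637857 -0.25462279  0.1315    ]]
[[ 0.60415095 -0.12781805  0.1315    ]]
[[353.5, 0.0, 316.3], [0.0, 353.5, 203.2], [0.0, 0.0, 1.0]]
[[ 0.    -0.97  -0.243  0.066]
 [ 1.     0.     0.     0.001]
 [-0.    -0.243  0.97  -0.158]
 [ 0.     0.     0.     1.   ]]
[265. 166. 342. 307.]
[420. 170. 546. 311.]
tip px [[222. 256.]
 [314. 256.]
 [406. 256.]]
```

```bash
cat > ref3.py <<'E'
from ref import *
from station import *
import cv2,sys
im=grab_frame('wrist');K['wrist']=calibration('wrist')
h=cv2.cvtColor(im,cv2.COLOR_RGB2HSV);sub=slice(185,250)
B=(h[...,0]<14)&(h[...,1]>120)&(h[...,2]>60);Y=(h[...,0]>20)&(h[...,0]<32)&(h[...,1]>170)
o=[]
for n,m,lo,hi in (('b',B,0,345),('y',Y,380,640)):
    m=m.copy();m[:, :lo]=0;m[:,hi:]=0;m[:150]=0;m[235:]=0
    n_,l,st,_=cv2.connectedComponentsWithStats(m.astype(np.uint8));i=1+np.argmax(st[1:,4]);o.append(st[i][[0,1]].tolist()+[int(st[i][0]+st[i][2])]);print(n,st[i])
def r2(p):
    b,y=bb(w(s.x+[p[2],0,0,0,0],ring(p[0]))),bb(w(s.x+[p[2],0,0,0,0],ring(p[1])))
    return np.r_[b[:3]-[o[0][0],o[0][1],o[0][2]], y[1]-o[1][1],y[0]-o[1][0],y[2]-o[1][2]]
f=least_squares(r2,[-.061,.066,0],loss='soft_l1',f_scale=2);print(f.x,r2(f.x).round(1),get_state()['eef_pos'])
for d in f.x[:2]:print(w(s.x+[f.x[2],0,0,0,0],[0,d,.1315]))
E
python3 ref3.py | tail -6
```

```text
[[ 0.60415095 -0.12781805  0.1315    ]]
b [258 163  74  35 710]
y [ 413  169  120   66 5017]
[-0.06698026  0.05840253 -0.00045753] [-1.5  1.5  1.5 -0.9 -1.   0.7] [ 0.53088677 -0.24368109  0.21454664]
[[ 0.59555853 -0.26053709  0.1315    ]]
[[ 0.60322935 -0.13538916  0.1315    ]]
```

>>> {"api": "arm_command", "payload": {
  "commands": [
    {"tx": 0.015, "ty": -0.049, "tz": 0.05, "twist": 0},
    {"tx": 0.015, "ty": -0.049, "tz": 0.12, "twist": 0},
    {"tx": 0.015, "ty": -0.049, "tz": 0.2, "twist": 0},
    {"tx": 0.015, "ty": -0.049, "tz": 0.27, "twist": 0},
    {"tx": 0.015, "ty": -0.049, "tz": 0.343, "twist": 0},
    {"tx": 0.015, "ty": -0.049, "tz": 0.343, "twist": 0},
    {"tx": 0.015, "ty": -0.049, "tz": 0.343, "twist": 0},
    {"tx": 0.015, "ty": -0.049, "tz": 0.343, "twist": 0}
  ]
}}

```text
t: 17.33
eef_pos: [0.5626, -0.2598, 0.136]
ee_rot: [-3.12, 0.437, 3.101]
force: [0.4, -1.0, 0.5]
width: 0.0875
gripper_force: 0.0
```

```bash
python3 mv.py '.563,-.259,.1354'
```

```text
t 17.3333 pos [ 0.5626 -0.2598  0.136 ] rot [-3.12   0.437  3.101] q [-0.13  0.15 -0.58 -0.04 -0.4  -1.46] F [ 0.4 -1.   0.5] w 0.0875
toolx [-0.905  0.037 -0.424] y [ 0.05   0.999 -0.02 ] z [ 0.422 -0.039 -0.906]
.563,-.259,.1354 shares [-0.     0.003  0.003] len 0.001
```

>>> {"api": "arm_command", "payload": {
  "commands": [
    {"tx": 0, "ty": 0, "tz": 0, "twist": 0},
    {"tx": 0, "ty": 0, "tz": 0, "twist": 0},
    {"tx": 0, "ty": 0, "tz": 0, "twist": 0},
    {"tx": 0, "ty": 0, "tz": 0, "twist": 0},
    {"tx": 0, "ty": 0, "tz": 0, "twist": 0},
    {"tx": 0, "ty": 0, "tz": 0, "twist": 0},
    {"tx": 0, "ty": 0, "tz": 0, "twist": 0},
    {"tx": 0, "ty": 0, "tz": 0, "twist": 0}
  ],
  "claw": 0,
  "grip_force": 35
}}

```text
t: 18.0
eef_pos: [0.562, -0.2598, 0.1341]
ee_rot: [-3.12, 0.435, 3.1]
force: [-0.3, -0.0, -0.3]
width: 0.0479
gripper_force: 34.5
```

>>> {"api": "arm_command", "payload": {
  "commands": [
    {"tx": -0.02, "ty": -0.001, "tz": -0.044, "twist": 0},
    {"tx": -0.041, "ty": -0.002, "tz": -0.088, "twist": 0},
    {"tx": -0.062, "ty": -0.003, "tz": -0.132, "twist": 0},
    {"tx": -0.083, "ty": -0.004, "tz": -0.177, "twist": 0},
    {"tx": -0.1035, "ty": -0.005, "tz": -0.221, "twist": 0},
    {"tx": -0.1035, "ty": -0.005, "tz": -0.221, "twist": 0},
    {"tx": -0.1035, "ty": -0.005, "tz": -0.221, "twist": 0},
    {"tx": -0.1035, "ty": -0.005, "tz": -0.221, "twist": 0}
  ]
}}

```text
t: 18.67
eef_pos: [0.5614, -0.2596, 0.1938]
ee_rot: [-3.121, 0.433, 3.1]
force: [0.3, 0.1, -3.9]
width: 0.0479
gripper_force: 34.6
```

```bash
python3 mv.py 'd.006,-.1,0' 
python3 -c "
from station import *
import cv2
im=grab_frame('scene')[:,:,::-1];cv2.imwrite('pics/s3.png',cv2.resize(im[140:340,100:320],None,fx=2.6,fy=2.6))
"
```

```text
t 18.6667 pos [ 0.5614 -0.2596  0.1938] rot [-3.121  0.433  3.1  ] q [-0.13  0.08 -0.51 -0.03 -0.55 -1.47] F [ 0.3  0.1 -3.9] w 0.0479
toolx [-0.907  0.038 -0.42 ] y [ 0.051  0.999 -0.019] z [ 0.419 -0.038 -0.907]
d.006,-.1,0 shares [-0.037 -0.398  0.025] len 0.1
```

View pics/s3.png

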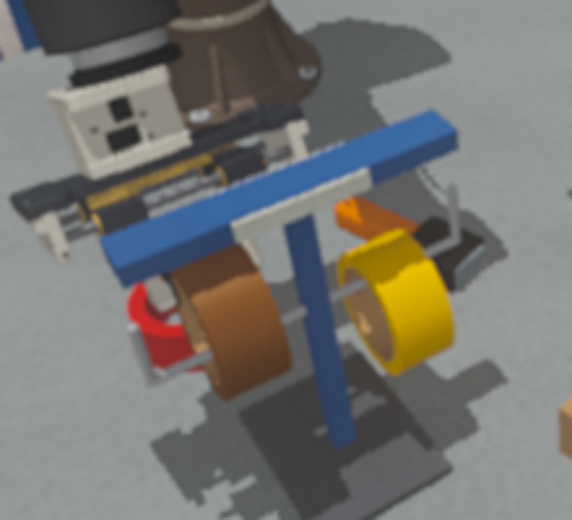

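```bash
python3 - <<'E' | tail -9
from ref import *
im=grab_frame('scene');h=cv2.cvtColor(im,cv2.COLOR_RGB2HSV)
m=(h[...,0]<14)&(h[...,1]>110)&(h[...,2]>50);m[:245]=0;m[310:]=0;m[:,:165]=0;m[:,225:]=0
n,l,st,_=cv2.connectedComponentsWithStats(m.astype(np.uint8));print(st[1+np.argmax(st[1:,4])],'right/bottom',)
i=1+np.argmax(st[1:,4]);ys,xs=np.where(l==i);print(xs.max(),ys.max())
P=s.x.copy();P[1]=-.1995
for dx in (0,-.01,.01):
  for z in (.18,.185,.19,.195):
    R_=ring(-.061)+[dx,0,z-.1315];q=proj(w(P,R_),'scene');print(dx,z,q.max(0).round(1))
E
```

```text
0 0.195 [213.2 292.3]
-0.01 0.18 [212.  294.4]
-0.01 0.185 [211.6 292.6]
-0.01 0.19 [211.1 290.8]
-0.01 0.195 [210.7 289. ]
0.01 0.18 [216.9 301.2]
0.01 0.185 [216.5 299.4]
0.01 0.19 [216.1 297.5]
0.01 0.195 [215.7 295.7]
```

>>> {"api": "arm_command", "payload": {
  "commands": [
    {"tx": -0.003, "ty": -0.03, "tz": -0.007, "twist": 0},
    {"tx": -0.001, "ty": -0.06, "tz": -0.007, "twist": 0},
    {"tx": 0, "ty": -0.09, "tz": -0.007, "twist": 0},
    {"tx": 0, "ty": -0.12, "tz": -0.007, "twist": 0},
    {"tx": 0, "ty": -0.15, "tz": -0.007, "twist": 0},
    {"tx": 0, "ty": -0.18, "tz": -0.007, "twist": 0},
    {"tx": 0, "ty": -0.21, "tz": -0.007, "twist": 0},
    {"tx": 0, "ty": -0.24, "tz": -0.007, "twist": 0}
  ]
}}

```text
t: 19.43
eef_pos: [0.5584, -0.3203, 0.1976]
ee_rot: [-3.12, 0.435, 3.1]
force: [-0.2, 0.4, -3.6]
width: 0.0479
gripper_force: 34.6
```

>>> {"api": "arm_command", "payload": {
  "commands": [
    {"tx": 0.001, "ty": -0.04, "tz": 0, "twist": 0},
    {"tx": 0.001, "ty": -0.08, "tz": 0, "twist": 0},
    {"tx": 0.002, "ty": -0.12, "tz": 0, "twist": 0},
    {"tx": 0.002, "ty": -0.16, "tz": 0, "twist": 0},
    {"tx": 0.003, "ty": -0.2, "tz": 0, "twist": 0},
    {"tx": 0.003, "ty": -0.24, "tz": 0, "twist": 0},
    {"tx": 0.004, "ty": -0.28, "tz": 0, "twist": 0},
    {"tx": 0.004, "ty": -0.32, "tz": 0, "twist": 0}
  ]
}}

```text
t: 20.1
eef_pos: [0.5534, -0.4005, 0.199]
ee_rot: [-3.12, 0.435, 3.1]
force: [0.7, 0.8, -3.5]
width: 0.048
gripper_force: 34.6
```

```bash
python3 mv.py 'd-.15,0,0' 
python3 -c "
from station import *
import cv2
im=grab_frame('scene')[:,:,::-1];cv2.imwrite('pics/s4.png',cv2.resize(im[140:340,60:320],None,fx=2.2,fy=2.2))
"
```

```text
t 20.1 pos [ 0.5534 -0.4005  0.199 ] rot [-3.12   0.435  3.1  ] q [-0.43  0.21 -0.26 -0.22 -0.7  -1.05] F [ 0.7  0.8 -3.5] w 0.048
toolx [-0.906  0.038 -0.422] y [ 0.05   0.999 -0.019] z [ 0.42  -0.039 -0.907]
d-.15,0,0 shares [ 0.544 -0.03  -0.252] len 0.15
```

View pics/s4.png

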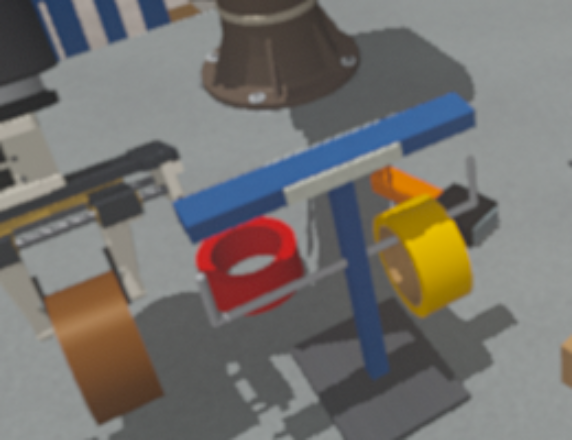

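>>> {"api": "arm_command", "payload": {
  "commands": [
    {"tx": 0.013, "ty": -0.007, "tz": -0.16, "twist": 0},
    {"tx": 0.027, "ty": -0.013, "tz": -0.32, "twist": 0},
    {"tx": 0.04, "ty": -0.02, "tz": -0.48, "twist": 0},
    {"tx": 0.054, "ty": -0.027, "tz": -0.64, "twist": 0},
    {"tx": 0.054, "ty": 0.12, "tz": -0.7, "twist": 0},
    {"tx": 0.054, "ty": 0.27, "tz": -0.7, "twist": 0},
    {"tx": 0.054, "ty": 0.42, "tz": -0.7, "twist": 0},
    {"tx": 0.054, "ty": 0.57, "tz": -0.7, "twist": 0}
  ]
}}

```text
t: 20.82
eef_pos: [0.4743, -0.2493, 0.35]
ee_rot: [-3.121, 0.437, 3.098]
force: [0.7, 0.5, -3.7]
width: 0.048
gripper_force: 34.6
```

```bash
python3 mv.py 'd0,.3,0' '.5,.1,.36'
```

```text
t 20.8167 pos [ 0.4743 -0.2493  0.35  ] rot [-3.121  0.437  3.098] q [-0.13 -0.19 -0.39 -0.02 -0.93 -1.48] F [ 0.7  0.5 -3.7] w 0.048
toolx [-0.905  0.04  -0.424] y [ 0.053  0.998 -0.019] z [ 0.422 -0.04  -0.906]
d0,.3,0 shares [ 0.047  1.198 -0.047] len 0.3
.5,.1,.36 shares [-0.055  1.4   -0.048] len 0.35
```

View pics/fit.png

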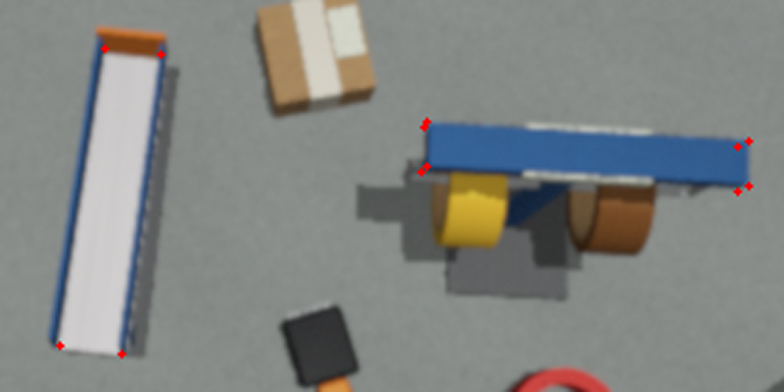

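The red fit markers lie on the chute floor's corners (60,345), (122,353), (160,54) and (104,48), so the chute pose is good. Next I carry the brown roll over.

>>> {"api": "arm_command", "payload": {
  "commands": [
    {"tx": 0.005, "ty": 0.12, "tz": -0.005, "twist": 0.003},
    {"tx": 0.01, "ty": 0.25, "tz": -0.01, "twist": 0.006},
    {"tx": 0.015, "ty": 0.38, "tz": -0.015, "twist": 0.009},
    {"tx": 0.02, "ty": 0.5, "tz": -0.02, "twist": 0.012},
    {"tx": 0.025, "ty": 0.63, "tz": -0.025, "twist": 0.015},
    {"tx": 0.03, "ty": 0.75, "tz": -0.03, "twist": 0.018},
    {"tx": 0.035, "ty": 0.88, "tz": -0.035, "twist": 0.021},
    {"tx": 0.04, "ty": 1, "tz": -0.04, "twist": 0.024}
  ]
}}

```text
t: 21.48
eef_pos: [0.4737, 0.0019, 0.3498]
ee_rot: [3.126, 0.437, 3.016]
force: [1.6, -0.2, -3.3]
width: 0.0478
gripper_force: 34.6
```

```bash
python3 mv.py '.547,.2045,.22'
```

```text
t 21.4833 pos [0.4737 0.0019 0.3498] rot [3.126 0.437 3.016] q [ 0.66 -0.35 -0.65  0.36 -0.97 -2.51] F [ 1.6 -0.2 -3.3] w 0.0478
toolx [-0.899  0.114 -0.423] y [0.119 0.993 0.014] z [ 0.422 -0.037 -0.906]
.547,.2045,.22 shares [0.049 0.832 0.564] len 0.252
```

>>> {"api": "arm_command", "payload": {
  "commands": [
    {"tx": 0.006, "ty": 0.12, "tz": 0.06, "twist": 0},
    {"tx": 0.012, "ty": 0.24, "tz": 0.12, "twist": 0},
    {"tx": 0.02, "ty": 0.36, "tz": 0.2, "twist": 0},
    {"tx": 0.03, "ty": 0.5, "tz": 0.3, "twist": 0},
    {"tx": 0.04, "ty": 0.63, "tz": 0.4, "twist": 0},
    {"tx": 0.049, "ty": 0.75, "tz": 0.5, "twist": 0},
    {"tx": 0.049, "ty": 0.832, "tz": 0.564, "twist": 0},
    {"tx": 0.049, "ty": 0.832, "tz": 0.564, "twist": 0}
  ]
}}

```text
t: 22.15
eef_pos: [0.5479, 0.2056, 0.2152]
ee_rot: [3.133, 0.433, 3.025]
force: [0.3, -0.6, -1.9]
width: 0.0474
gripper_force: 34.6
```

```bash
python3 mv.py '.547,.2045,.124'
python3 -c "
from station import *
import cv2
im=grab_frame('top')[:,:,::-1];cv2.imwrite('pics/t5.png',cv2.resize(im[110:290,180:420],None,fx=2.5,fy=2.5))
"
```

```text
t 22.15 pos [0.5479 0.2056 0.2152] rot [3.133 0.433 3.025] q [ 0.87  0.02 -0.75  0.62 -0.64 -3.03] F [ 0.3 -0.6 -1.9] w 0.0474
toolx [-0.902  0.105 -0.42 ] y [0.113 0.994 0.007] z [ 0.418 -0.04  -0.908]
.547,.2045,.124 shares [ 0.156 -0.008  0.33 ] len 0.091
```

View pics/t5.png

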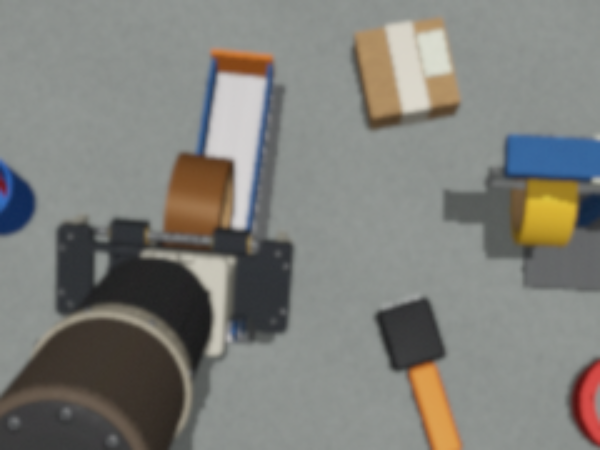

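>>> {"api": "arm_command", "payload": {
  "commands": [
    {"tx": 0.02, "ty": 0, "tz": 0.04, "twist": 0},
    {"tx": 0.04, "ty": 0, "tz": 0.08, "twist": 0},
    {"tx": 0.06, "ty": 0, "tz": 0.13, "twist": 0},
    {"tx": 0.08, "ty": 0, "tz": 0.17, "twist": 0},
    {"tx": 0.1, "ty": 0, "tz": 0.21, "twist": 0},
    {"tx": 0.12, "ty": 0, "tz": 0.25, "twist": 0},
    {"tx": 0.14, "ty": 0, "tz": 0.29, "twist": 0},
    {"tx": 0.14, "ty": 0, "tz": 0.29, "twist": 0}
  ]
}}

```text
t: 22.87
eef_pos: [0.556, 0.1956, 0.1541]
ee_rot: [3.126, 0.389, 3.034]
force: [-0.6, -1.0, -2.9]
width: 0.0482
gripper_force: 34.6
```

```bash
python3 mv.py '.547,.2045,.124'
python3 - <<'E'
from station import *
import cv2,numpy as np
im=grab_frame('top')[:,:,::-1];cv2.imwrite('pics/t6.png',cv2.resize(im[110:290,180:420],None,fx=3,fy=3))
E
```

```text
t 22.8667 pos [0.556  0.1956 0.1541] rot [3.126 0.389 3.034] q [ 0.8   0.1  -0.81  0.66 -0.49 -3.03] F [-0.6 -1.  -2.9] w 0.0482
toolx [-0.92   0.1   -0.379] y [0.102 0.995 0.015] z [ 0.378 -0.025 -0.925]
.547,.2045,.124 shares [0.082 0.03  0.097] len 0.033
```

View pics/t6.png

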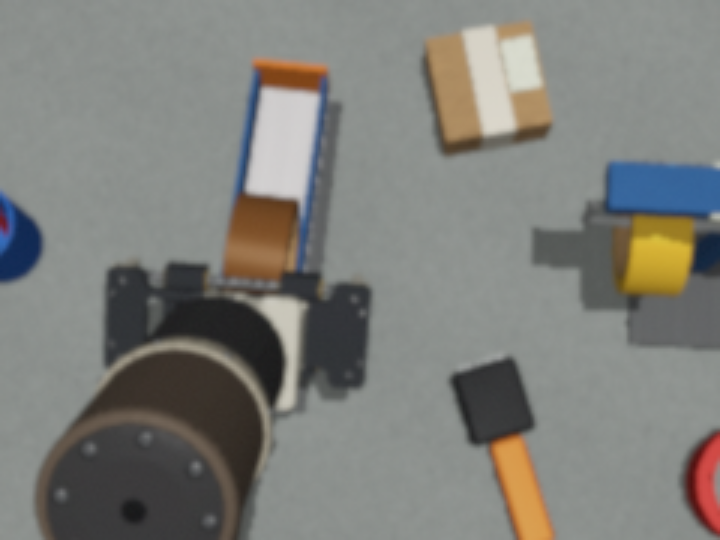

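>>> {"api": "arm_command", "payload": {
  "commands": [
    {"tx": 0.04, "ty": 0.04, "tz": 0.02, "twist": -0.004},
    {"tx": 0.05, "ty": 0.04, "tz": 0.04, "twist": -0.004},
    {"tx": 0.06, "ty": 0.04, "tz": 0.06, "twist": -0.004},
    {"tx": 0.065, "ty": 0.04, "tz": 0.08, "twist": -0.004},
    {"tx": 0.065, "ty": 0.04, "tz": 0.08, "twist": -0.004},
    {"tx": 0.065, "ty": 0.04, "tz": 0.08, "twist": -0.004},
    {"tx": 0.065, "ty": 0.04, "tz": 0.08, "twist": -0.004},
    {"tx": 0.065, "ty": 0.04, "tz": 0.08, "twist": -0.004}
  ]
}}

```text
t: 23.58
eef_pos: [0.5535, 0.2047, 0.138]
ee_rot: [3.128, 0.373, 3.053]
force: [0.4, 0.3, -2.3]
width: 0.0483
gripper_force: 34.6
```

```bash
cat > ch.py <<'E'
# held roll's centre in chute frame; offset grip->centre in tool frame
import numpy as np,sys
from station import get_state
from scipy.spatial.transform import Rotation as R
s=get_state();M=R.from_euler('xyz',s['ee_rot']).as_matrix()
M0=R.from_euler('xyz',[-3.12,.435,3.1]).as_matrix();off=M0.T@np.array([.0336,-.0013,-.0036])
c=s['eef_pos']+M@off;y=-.125;d=c[:2]-[.6257,.1944]
u=np.cos(y)*d[0]+np.sin(y)*d[1];v=-np.sin(y)*d[0]+np.cos(y)*d[1]
print('t',s['t'],'u,v',u.round(4),v.round(4),'height over floor contact',(c[2]-(.052-u*np.tan(.16)+.053/np.cos(.16))).round(4),'yaw err',np.arctan2(-M[0,1],M[1,1])+.125,'q',s['q'].round(2),'lean',np.arcsin(M[0,2]).round(3),'F',s['force'].round(1))
for a in sys.argv[1:]: # du,dv,dz
    a=eval(a);D=np.array([np.cos(y)*a[0]-np.sin(y)*a[1],np.sin(y)*a[0]+np.cos(y)*a[1],a[2]]);print(a,(M.T@D/.25).round(3))
E
python3 ch.py '-.005,0,-.01'
```

```text
t 23.5833 u,v -0.0396 0.0032 height over floor contact 0.0202 yaw err 0.04125494290901546 q [ 0.8   0.12 -0.82  0.66 -0.46 -3.03] lean 0.372 F [ 0.4  0.3 -2.3]
(-0.005, 0, -0.01) [0.033 0.    0.03 ]
```

>>> {"api": "arm_command", "payload": {
  "commands": [
    {"tx": 0.015, "ty": -0.012, "tz": 0.015, "twist": 0},
    {"tx": 0.03, "ty": -0.012, "tz": 0.03, "twist": 0},
    {"tx": 0.045, "ty": -0.012, "tz": 0.045, "twist": 0},
    {"tx": 0.05, "ty": -0.012, "tz": 0.062, "twist": 0},
    {"tx": 0.05, "ty": -0.012, "tz": 0.062, "twist": 0},
    {"tx": 0.05, "ty": -0.012, "tz": 0.062, "twist": 0},
    {"tx": 0.05, "ty": -0.012, "tz": 0.062, "twist": 0},
    {"tx": 0.05, "ty": -0.012, "tz": 0.062, "twist": 0}
  ]
}}

```text
t: 24.25
eef_pos: [0.5501, 0.2007, 0.1241]
ee_rot: [3.127, 0.359, 3.057]
force: [-1.0, 0.4, -3.0]
width: 0.0476
gripper_force: 34.6
```

```bash
python3 ch.py '0,0,-.01' '0,-.003,0'
```

```text
t 24.25 u,v -0.0426 -0.0011 height over floor contact 0.0054 yaw err 0.04577680423904956 q [ 0.79  0.14 -0.84  0.67 -0.43 -3.03] lean 0.359 F [-1.   0.4 -3. ]
(0, 0, -0.01) [ 0.014 -0.001  0.037]
(0, -0.003, 0) [ 0.    -0.012 -0.   ]
```

>>> {"api": "arm_command", "payload": {
  "commands": [
    {"tx": 0.003, "ty": 0.004, "tz": 0.008, "twist": 0},
    {"tx": 0.006, "ty": 0.004, "tz": 0.014, "twist": 0},
    {"tx": 0.008, "ty": 0.004, "tz": 0.02, "twist": 0},
    {"tx": 0.008, "ty": 0.004, "tz": 0.02, "twist": 0},
    {"tx": 0.008, "ty": 0.004, "tz": 0.02, "twist": 0},
    {"tx": 0.008, "ty": 0.004, "tz": 0.02, "twist": 0},
    {"tx": 0.008, "ty": 0.004, "tz": 0.02, "twist": 0},
    {"tx": 0.008, "ty": 0.004, "tz": 0.02, "twist": 0}
  ]
}}

```text
t: 24.92
eef_pos: [0.5508, 0.2014, 0.1201]
ee_rot: [3.127, 0.356, 3.059]
force: [0.3, 0.8, -1.3]
width: 0.0479
gripper_force: 34.6
```

```bash
python3 ch.py
```

```text
t 24.9167 u,v -0.0421 -0.0003 height over floor contact 0.0014 yaw err 0.04701132377504469 q [ 0.79  0.14 -0.84  0.67 -0.43 -3.03] lean 0.356 F [ 0.3  0.8 -1.3]
```

>>> {"api": "arm_command", "payload": {
  "commands": [
    {"tx": 0, "ty": 0, "tz": 0, "twist": 0},
    {"tx": 0, "ty": 0, "tz": 0, "twist": 0},
    {"tx": 0, "ty": 0, "tz": 0, "twist": 0},
    {"tx": 0, "ty": 0, "tz": 0, "twist": 0},
    {"tx": 0, "ty": 0, "tz": 0, "twist": 0},
    {"tx": 0, "ty": 0, "tz": 0, "twist": 0},
    {"tx": 0, "ty": 0, "tz": 0, "twist": 0},
    {"tx": 0, "ty": 0, "tz": 0, "twist": 0}
  ],
  "claw": 1
}}

```text
t: 25.58
eef_pos: [0.5507, 0.2012, 0.12]
ee_rot: [3.127, 0.355, 3.058]
force: [0.5, 0.1, 0.1]
width: 0.087
gripper_force: 0.0
```

>>> {"api": "arm_command", "payload": {
  "commands": [
    {"tx": 0, "ty": 0, "tz": -0.1, "twist": 0},
    {"tx": 0, "ty": 0, "tz": -0.2, "twist": 0},
    {"tx": 0, "ty": 0, "tz": -0.3, "twist": 0},
    {"tx": 0, "ty": 0, "tz": -0.42, "twist": 0},
    {"tx": 0, "ty": 0, "tz": -0.54, "twist": 0},
    {"tx": 0, "ty": 0, "tz": -0.66, "twist": 0},
    {"tx": 0, "ty": 0, "tz": -0.78, "twist": 0},
    {"tx": 0, "ty": 0, "tz": -0.9, "twist": 0}
  ]
}}

```text
t: 26.25
eef_pos: [0.4716, 0.2043, 0.3324]
ee_rot: [3.127, 0.355, 3.058]
force: [0.7, 0.4, -0.3]
width: 0.0876
gripper_force: 0.0
```

```bash
python3 mv.py '.487,0,.37' '.487,-.12,.37'
cat > seen.py <<'E'
from fit import *
import sys
C=[0.6257,.1944,-.125]
im=grab_frame('scene');h=cv2.cvtColor(im,cv2.COLOR_RGB2HSV)
th=np.linspace(0,2*np.pi,60)
for n,(lo,hi,sat),u,z in (('brown',(4,14,110),.104,.089),('yellow',(20,32,150),0,.106)):
    m=((h[...,0]>=lo)&(h[...,0]<=hi)&(h[...,1]>sat)&(h[...,2]>50)).astype(np.uint8);m[:,:310]=0;m[:,440:]=0;m[:170]=0;m[285:]=0
    k,l,st,ce=cv2.connectedComponentsWithStats(m)
    if k>1:print(n,'seen',[(a[:4].tolist(),int(a[4])) for a in st[1:] if a[4]>40])
    q=proj(w(C,np.concatenate([np.c_[u+.053*np.sin(th),0*th+e,z+.053*np.cos(th)] for e in (-.024,.024)])),'scene')
    print(' expected box l,t,w,h',q.min(0).round(),(q.max(0)-q.min(0)).round())
E
python3 seen.py
python3 -c "
import cv2
from station import *
im=grab_frame('scene')[:,:,::-1];cv2.imwrite('pics/s7.png',cv2.resize(im[150:330,230:460],None,fx=3,fy=3))"
```

```text
t 26.25 pos [0.4716 0.2043 0.3324] rot [3.127 0.355 3.058] q [ 1.02 -0.17 -0.54  0.36 -1.05 -2.83] F [ 0.7  0.4 -0.3] w 0.0876
toolx [-0.934  0.078 -0.348] y [0.078 0.997 0.014] z [ 0.348 -0.014 -0.937]
.487,0,.37 shares [-0.174 -0.808 -0.108] len 0.208
.487,-.12,.37 shares [-0.211 -1.286 -0.101] len 0.327
brown seen [([374, 210, 45, 59], 1012)]
 expected box l,t,w,h [370. 209.] [46. 49.]
 expected box l,t,w,h [345. 183.] [42. 46.]
```

View pics/s7.png

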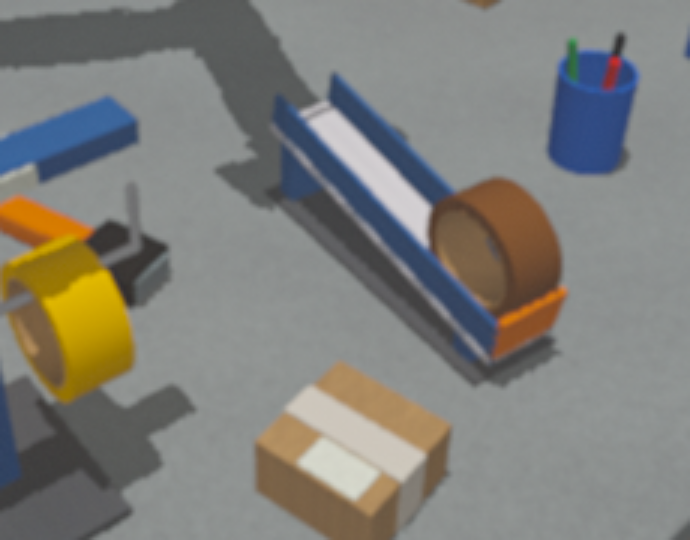

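Brown rests against the orange stop (crop 495,250), so now I fetch the yellow roll.

>>> {"api": "arm_command", "payload": {
  "commands": [
    {"tx": -0.02, "ty": -0.12, "tz": 0.005, "twist": 0},
    {"tx": -0.04, "ty": -0.24, "tz": 0.01, "twist": 0},
    {"tx": -0.06, "ty": -0.36, "tz": 0.015, "twist": 0},
    {"tx": -0.075, "ty": -0.49, "tz": 0.02, "twist": 0},
    {"tx": -0.095, "ty": -0.61, "tz": 0.026, "twist": 0},
    {"tx": -0.11, "ty": -0.73, "tz": 0.032, "twist": 0},
    {"tx": -0.13, "ty": -0.85, "tz": 0.037, "twist": 0},
    {"tx": -0.15, "ty": -0.97, "tz": 0.042, "twist": 0}
  ]
}}

```text
t: 27.02
eef_pos: [0.4917, -0.0418, 0.3309]
ee_rot: [3.127, 0.356, 3.059]
force: [0.6, 0.4, -0.7]
width: 0.0878
gripper_force: 0.0
```

```bash
python3 mv.py '.4994,-.1303,.303' '.524,-.131,.2376' '.5655,-.133,.1251'
```

```text
t 27.0167 pos [ 0.4917 -0.0418  0.3309] rot [3.127 0.356 3.059] q [ 0.45 -0.24 -0.54  0.2  -0.97 -2.18] F [ 0.6  0.4 -0.7] w 0.0878
toolx [-0.934  0.078 -0.349] y [0.078 0.997 0.014] z [ 0.349 -0.014 -0.937]
.4994,-.1303,.303 shares [-0.017 -0.352  0.12 ] len 0.093
.524,-.131,.2376 shares [-0.018 -0.351  0.4  ] len 0.133
.5655,-.133,.1251 shares [-0.017 -0.352  0.88 ] len 0.237
```

Go to the pre-grasp, then re-measure the yellow roll with the wrist camera.

>>> {"api": "arm_command", "payload": {
  "commands": [
    {"tx": -0.005, "ty": -0.1, "tz": 0.03, "twist": 0},
    {"tx": -0.01, "ty": -0.2, "tz": 0.06, "twist": 0},
    {"tx": -0.018, "ty": -0.3, "tz": 0.1, "twist": 0},
    {"tx": -0.018, "ty": -0.351, "tz": 0.18, "twist": 0},
    {"tx": -0.018, "ty": -0.351, "tz": 0.28, "twist": 0},
    {"tx": -0.018, "ty": -0.351, "tz": 0.4, "twist": 0},
    {"tx": -0.018, "ty": -0.351, "tz": 0.4, "twist": 0},
    {"tx": -0.018, "ty": -0.351, "tz": 0.4, "twist": 0}
  ]
}}

```text
t: 27.68
eef_pos: [0.5234, -0.13, 0.2359]
ee_rot: [3.128, 0.351, 3.058]
force: [0.4, -0.4, 1.1]
width: 0.0877
gripper_force: 0.0
```

```bash
cat > ref4.py <<'E'
from ref import *
im=grab_frame('wrist');im=grab_frame('wrist');K['wrist']=calibration('wrist')
h=cv2.cvtColor(im,cv2.COLOR_RGB2HSV)
m=(h[...,0]>20)&(h[...,0]<32)&(h[...,1]>150)&(h[...,2]>60);m[236:]=0
k,l,st,_=cv2.connectedComponentsWithStats(m.astype(np.uint8));b=st[1+np.argmax(st[1:,4])];print(b)
P=s.x.copy();P[1]-=.006
row=lambda d,dx:bb(w(P+[dx,0,0,0,0],ring(d)))
o=np.array([b[0],b[1],b[0]+b[2]])
f=least_squares(lambda p:row(*p)[:3]-o,[.064,0]);print(f.x,f.fun.round(1),w(P+[f.x[1],0,0,0,0],[0,f.x[0],.1315]))
E
python3 ref4.py|tail -3;python3 mv.py '.5655,-.133,.1251'
```

```text
[[ 0.60415095 -0.12781805  0.1315    ]]
[ 283  178   68   58 3747]
[0.06683444 0.00185367] [-0.  0.  0.] [[ 0.60605641 -0.13297305  0.1315    ]]
t 27.7833 pos [ 0.5246 -0.1295  0.2387] rot [3.128 0.356 3.059] q [ 0.18 -0.09 -0.59  0.11 -0.72 -1.9 ] F [0.2 0.  0.3] w 0.088
toolx [-0.934  0.077 -0.349] y [0.078 0.997 0.013] z [ 0.349 -0.015 -0.937]
.5655,-.133,.1251 shares [ 0.005 -0.007  0.483] len 0.121
```

>>> {"api": "arm_command", "payload": {
  "commands": [
    {"tx": 0, "ty": 0, "tz": 0.1, "twist": 0},
    {"tx": 0, "ty": 0, "tz": 0.2, "twist": 0},
    {"tx": 0, "ty": 0, "tz": 0.3, "twist": 0},
    {"tx": 0, "ty": 0, "tz": 0.38, "twist": 0},
    {"tx": 0, "ty": 0, "tz": 0.44, "twist": 0},
    {"tx": 0, "ty": 0, "tz": 0.485, "twist": 0},
    {"tx": 0, "ty": 0, "tz": 0.485, "twist": 0},
    {"tx": 0, "ty": 0, "tz": 0.485, "twist": 0}
  ]
}}

```text
t: 28.45
eef_pos: [0.567, -0.131, 0.125]
ee_rot: [3.127, 0.356, 3.059]
force: [-0.2, 0.3, -0.6]
width: 0.0874
gripper_force: 0.0
```

>>> {"api": "arm_command", "payload": {
  "commands": [
    {"tx": 0, "ty": 0, "tz": 0, "twist": 0},
    {"tx": 0, "ty": 0, "tz": 0, "twist": 0},
    {"tx": 0, "ty": 0, "tz": 0, "twist": 0},
    {"tx": 0, "ty": 0, "tz": 0, "twist": 0},
    {"tx": 0, "ty": 0, "tz": 0, "twist": 0},
    {"tx": 0, "ty": 0, "tz": 0, "twist": 0},
    {"tx": 0, "ty": 0, "tz": 0, "twist": 0},
    {"tx": 0, "ty": 0, "tz": 0, "twist": 0}
  ],
  "claw": 0,
  "grip_force": 35
}}

```text
t: 29.12
eef_pos: [0.5665, -0.1314, 0.1239]
ee_rot: [3.127, 0.355, 3.059]
force: [-0.5, 0.7, 1.6]
width: 0.0479
gripper_force: 34.9
```

```bash
python3 mv.py 'd0,0,.061'
```

```text
t 29.1167 pos [ 0.5665 -0.1314  0.1239] rot [3.127 0.355 3.059] q [ 0.15  0.12 -0.7   0.17 -0.4  -1.94] F [-0.5  0.7  1.6] w 0.0479
toolx [-0.934  0.078 -0.348] y [0.078 0.997 0.013] z [ 0.348 -0.015 -0.937]
d0,0,.061 shares [-0.085  0.003 -0.229] len 0.061
```

>>> {"api": "arm_command", "payload": {
  "commands": [
    {"tx": -0.01, "ty": 0.001, "tz": -0.046, "twist": 0},
    {"tx": -0.027, "ty": 0.001, "tz": -0.092, "twist": 0},
    {"tx": -0.045, "ty": 0.002, "tz": -0.14, "twist": 0},
    {"tx": -0.062, "ty": 0.002, "tz": -0.188, "twist": 0},
    {"tx": -0.079, "ty": 0.003, "tz": -0.235, "twist": 0},
    {"tx": -0.079, "ty": 0.003, "tz": -0.235, "twist": 0},
    {"tx": -0.079, "ty": 0.003, "tz": -0.235, "twist": 0},
    {"tx": -0.079, "ty": 0.003, "tz": -0.235, "twist": 0}
  ]
}}

```text
t: 29.78
eef_pos: [0.5635, -0.1313, 0.1843]
ee_rot: [3.127, 0.353, 3.058]
force: [0.4, -0.0, -4.3]
width: 0.0476
gripper_force: 34.9
```

```bash
python3 mv.py 'd.0037,.06,0'; python3 - <<'E' | tail -5
from ref import *
im=grab_frame('scene');h=cv2.cvtColor(im,cv2.COLOR_RGB2HSV)
m=(h[...,0]>18)&(h[...,0]<32)&(h[...,1]>150)&(h[...,2]>60);m[:,:210]=0;m[:,300:]=0;m[:180]=0
k,l,st,_=cv2.connectedComponentsWithStats(m.astype(np.uint8));b=st[1+np.argmax(st[1:,4])];print(b,'right,bottom',b[0]+b[2],b[1]+b[3])
P=s.x.copy();P[1]-=.006
for dx,z in ((0,.185),(0,.192),(-.008,.185),(-.008,.192)):
    q=proj(w(P,ring(.067)+[dx,0,z-.1315]),'scene');print(dx,z,q.min(0).round(1),q.max(0).round(1))
E
```

```text
t 29.7833 pos [ 0.5635 -0.1313  0.1843] rot [3.127 0.353 3.058] q [ 0.15  0.04 -0.61  0.12 -0.58 -1.9 ] F [ 0.4 -0.  -4.3] w 0.0476
toolx [-0.935  0.078 -0.346] y [0.079 0.997 0.013] z [ 0.346 -0.015 -0.938]
d.0037,.06,0 shares [0.005 0.24  0.002] len 0.06
[ 228  208   45   55 1306] right,bottom 273 263
0 0.185 [225.  206.7] [273.  264.8]
0 0.192 [224.5 204. ] [272.7 262.2]
-0.008 0.185 [223.2 204.9] [270.8 262.5]
-0.008 0.192 [222.7 202.1] [270.5 260. ]
```

>>> {"api": "arm_command", "payload": {
  "commands": [
    {"tx": 0.001, "ty": 0.03, "tz": 0, "twist": 0},
    {"tx": 0.001, "ty": 0.06, "tz": 0, "twist": 0},
    {"tx": 0.002, "ty": 0.09, "tz": 0, "twist": 0},
    {"tx": 0.003, "ty": 0.12, "tz": 0.001, "twist": 0},
    {"tx": 0.003, "ty": 0.15, "tz": 0.001, "twist": 0},
    {"tx": 0.004, "ty": 0.18, "tz": 0.001, "twist": 0},
    {"tx": 0.005, "ty": 0.21, "tz": 0.002, "twist": 0},
    {"tx": 0.005, "ty": 0.24, "tz": 0.002, "twist": 0}
  ]
}}

```text
t: 30.5
eef_pos: [0.5675, -0.0712, 0.1842]
ee_rot: [3.128, 0.353, 3.058]
force: [0.4, -0.4, -3.8]
width: 0.0478
gripper_force: 34.9
```

>>> {"api": "arm_command", "payload": {
  "commands": [
    {"tx": 0.001, "ty": 0.04, "tz": 0, "twist": 0},
    {"tx": 0.002, "ty": 0.08, "tz": 0, "twist": 0},
    {"tx": 0.003, "ty": 0.12, "tz": 0.001, "twist": 0},
    {"tx": 0.004, "ty": 0.16, "tz": 0.001, "twist": 0},
    {"tx": 0.005, "ty": 0.2, "tz": 0.001, "twist": 0},
    {"tx": 0.006, "ty": 0.24, "tz": 0.002, "twist": 0},
    {"tx": 0.006, "ty": 0.28, "tz": 0.002, "twist": 0},
    {"tx": 0.007, "ty": 0.32, "tz": 0.002, "twist": 0}
  ]
}}

```text
t: 31.17
eef_pos: [0.5724, 0.0088, 0.1843]
ee_rot: [3.128, 0.353, 3.059]
force: [0.2, 0.2, -4.1]
width: 0.0479
gripper_force: 34.9
```

```bash
python3 mv.py '.5,.1,.25' '.5463,.2015,.22'; sed -i 's/\[-3.12,.435,3.1\]/[3.127,.355,3.059]/; s/\[.0336,-.0013,-.0036\]/[.0375,-.0026,.0071]/' ch.py; python3 ch.py
```

```text
t 31.1667 pos [0.5724 0.0088 0.1843] rot [3.128 0.353 3.059] q [ 0.46  0.02 -0.7   0.32 -0.56 -2.36] F [ 0.2  0.2 -4.1] w 0.0479
toolx [-0.935  0.078 -0.346] y [0.078 0.997 0.013] z [ 0.346 -0.015 -0.938]
.5,.1,.25 shares [ 0.208  0.344 -0.352] len 0.134
.5463,.2015,.22 shares [ 0.108  0.762 -0.182] len 0.198
t 31.1667 u,v 0.0078 -0.1887 height over floor contact 0.0869 yaw err 0.04677281219136581 q [ 0.46  0.02 -0.7   0.32 -0.56 -2.36] lean 0.353 F [ 0.2  0.2 -4.1]
```

>>> {"api": "arm_command", "payload": {
  "commands": [
    {"tx": 0.02, "ty": 0.1, "tz": -0.02, "twist": 0},
    {"tx": 0.04, "ty": 0.2, "tz": -0.04, "twist": 0},
    {"tx": 0.07, "ty": 0.32, "tz": -0.05, "twist": 0},
    {"tx": 0.1, "ty": 0.44, "tz": -0.05, "twist": 0},
    {"tx": 0.12, "ty": 0.56, "tz": -0.05, "twist": 0},
    {"tx": 0.15, "ty": 0.68, "tz": -0.05, "twist": 0},
    {"tx": 0.166, "ty": 0.764, "tz": -0.05, "twist": 0},
    {"tx": 0.166, "ty": 0.764, "tz": -0.05, "twist": 0}
  ]
}}

```text
t: 31.83
eef_pos: [0.5447, 0.2061, 0.1845]
ee_rot: [3.127, 0.355, 3.062]
force: [0.5, 0.0, -3.6]
width: 0.0478
gripper_force: 34.9
```

```bash
python3 ch.py '0,0,-.05' '0,.005,0'; python3 seen.py|head -2
```

```text
t 31.8333 u,v -0.0443 0.0037 height over floor contact 0.0787 yaw err 0.05078649974194199 q [ 0.85  0.06 -0.71  0.48 -0.62 -2.86] lean 0.355 F [ 0.5  0.  -3.6]
(0, 0, -0.05) [ 0.07  -0.003  0.188]
(0, 0.005, 0) [-0.001  0.02   0.001]
brown seen [([374, 210, 45, 59], 1087)]
 expected box l,t,w,h [370. 209.] [46. 49.]
```

>>> {"api": "arm_command", "payload": {
  "commands": [
    {"tx": 0.012, "ty": -0.016, "tz": 0.032, "twist": 0},
    {"tx": 0.024, "ty": -0.016, "tz": 0.065, "twist": 0},
    {"tx": 0.036, "ty": -0.016, "tz": 0.098, "twist": 0},
    {"tx": 0.048, "ty": -0.016, "tz": 0.13, "twist": 0},
    {"tx": 0.06, "ty": -0.017, "tz": 0.163, "twist": 0},
    {"tx": 0.072, "ty": -0.017, "tz": 0.195, "twist": 0},
    {"tx": 0.084, "ty": -0.018, "tz": 0.226, "twist": 0},
    {"tx": 0.084, "ty": -0.018, "tz": 0.226, "twist": 0}
  ]
}}

```text
t: 32.55
eef_pos: [0.5441, 0.1988, 0.1234]
ee_rot: [3.127, 0.354, 3.059]
force: [-0.0, 5.8, -6.1]
width: 0.0478
gripper_force: 34.9
```

```bash
python3 ch.py '0,0,-.01' '0,-.003,0'
```

```text
t 32.55 u,v -0.0439 -0.0037 height over floor contact 0.0177 yaw err 0.0478460190964549 q [ 0.8   0.13 -0.84  0.65 -0.44 -3.02] lean 0.354 F [-0.   5.8 -6.1]
(0, 0, -0.01) [ 0.014 -0.001  0.038]
(0, -0.003, 0) [ 0.    -0.012 -0.   ]
```

>>> {"api": "arm_command", "payload": {
  "commands": [
    {"tx": 0, "ty": 0.018, "tz": 0, "twist": 0},
    {"tx": 0, "ty": 0.018, "tz": 0, "twist": 0},
    {"tx": 0.005, "ty": 0.018, "tz": 0.012, "twist": 0},
    {"tx": 0.01, "ty": 0.018, "tz": 0.024, "twist": 0},
    {"tx": 0.014, "ty": 0.018, "tz": 0.036, "twist": 0},
    {"tx": 0.017, "ty": 0.018, "tz": 0.044, "twist": 0},
    {"tx": 0.017, "ty": 0.018, "tz": 0.044, "twist": 0},
    {"tx": 0.017, "ty": 0.018, "tz": 0.044, "twist": 0}
  ]
}}

```text
t: 33.22
eef_pos: [0.546, 0.2022, 0.1159]
ee_rot: [3.127, 0.348, 3.06]
force: [0.6, 0.4, -3.0]
width: 0.0479
gripper_force: 34.9
```

```bash
python3 ch.py
```

```text
t 33.2167 u,v -0.0424 -0.0001 height over floor contact 0.0102 yaw err 0.04868394879938519 q [ 0.79  0.15 -0.84  0.66 -0.42 -3.03] lean 0.348 F [ 0.6  0.4 -3. ]
```

>>> {"api": "arm_command", "payload": {
  "commands": [
    {"tx": 0.003, "ty": 0, "tz": 0.008, "twist": 0},
    {"tx": 0.006, "ty": 0, "tz": 0.016, "twist": 0},
    {"tx": 0.01, "ty": 0, "tz": 0.024, "twist": 0},
    {"tx": 0.011, "ty": 0, "tz": 0.03, "twist": 0},
    {"tx": 0.011, "ty": 0, "tz": 0.03, "twist": 0},
    {"tx": 0.011, "ty": 0, "tz": 0.03, "twist": 0},
    {"tx": 0.011, "ty": 0, "tz": 0.03, "twist": 0},
    {"tx": 0.011, "ty": 0, "tz": 0.03, "twist": 0}
  ]
}}

```text
t: 33.88
eef_pos: [0.5471, 0.202, 0.1101]
ee_rot: [3.126, 0.344, 3.062]
force: [-0.1, 0.8, -3.7]
width: 0.0481
gripper_force: 34.9
```

```bash
python3 ch.py
```

```text
t 33.8833 u,v -0.0414 -0.0001 height over floor contact 0.0044 yaw err 0.050516228023318344 q [ 0.78  0.16 -0.85  0.67 -0.41 -3.03] lean 0.344 F [-0.1  0.8 -3.7]
```

Down 3 mm more, then release and retreat.

>>> {"api": "arm_command", "payload": {
  "commands": [
    {"tx": 0.003, "ty": 0, "tz": 0.008, "twist": 0},
    {"tx": 0.006, "ty": 0, "tz": 0.015, "twist": 0},
    {"tx": 0.006, "ty": 0, "tz": 0.015, "twist": 0},
    {"tx": 0.006, "ty": 0, "tz": 0.015, "twist": 0},
    {"tx": 0.006, "ty": 0, "tz": 0.015, "twist": 0},
    {"tx": 0.006, "ty": 0, "tz": 0.015, "twist": 0},
    {"tx": 0.006, "ty": 0, "tz": 0.015, "twist": 0},
    {"tx": 0.006, "ty": 0, "tz": 0.015, "twist": 0}
  ]
}}

```text
t: 34.55
eef_pos: [0.5475, 0.2017, 0.1071]
ee_rot: [3.126, 0.341, 3.063]
force: [0.8, 0.1, -3.5]
width: 0.0477
gripper_force: 34.9
```

>>> {"api": "arm_command", "payload": {
  "commands": [
    {"tx": 0, "ty": 0, "tz": 0, "twist": 0},
    {"tx": 0, "ty": 0, "tz": 0, "twist": 0},
    {"tx": 0, "ty": 0, "tz": 0, "twist": 0},
    {"tx": 0, "ty": 0, "tz": 0, "twist": 0},
    {"tx": 0, "ty": 0, "tz": 0, "twist": 0},
    {"tx": 0, "ty": 0, "tz": 0, "twist": 0},
    {"tx": 0, "ty": 0, "tz": 0, "twist": 0},
    {"tx": 0, "ty": 0, "tz": 0, "twist": 0}
  ],
  "claw": 1
}}

```text
t: 35.22
eef_pos: [0.5474, 0.2017, 0.1071]
ee_rot: [3.126, 0.341, 3.063]
force: [-0.3, -0.6, 0.5]
width: 0.0871
gripper_force: 0.0
```

>>> {"api": "arm_command", "payload": {
  "commands": [
    {"tx": 0, "ty": 0, "tz": -0.1, "twist": 0},
    {"tx": 0, "ty": 0, "tz": -0.2, "twist": 0},
    {"tx": 0, "ty": 0, "tz": -0.3, "twist": 0},
    {"tx": 0, "ty": 0, "tz": -0.42, "twist": 0},
    {"tx": 0, "ty": 0, "tz": -0.54, "twist": 0},
    {"tx": 0, "ty": 0, "tz": -0.66, "twist": 0},
    {"tx": 0, "ty": 0, "tz": -0.78, "twist": 0},
    {"tx": 0, "ty": 0, "tz": -0.8, "twist": 0}
  ]
}}

```text
t: 35.88
eef_pos: [0.4809, 0.2053, 0.3011]
ee_rot: [3.12, 0.346, 3.062]
force: [0.4, 1.7, 0.6]
width: 0.0874
gripper_force: 0.0
```

```bash
python3 mv.py; python3 seen.py; sleep 0; python3 seen.py
python3 - <<'E'
from fit import *
im=grab_frame('top');h=cv2.cvtColor(im,cv2.COLOR_RGB2HSV)
C=[0.6257,.1944,-.125];th=np.linspace(0,2*np.pi,60)
for n,lo,hi,sa,u,z in (('brown',4,14,110,.104,.089),('yellow',20,32,150,0,.106)):
    m=((h[...,0]>=lo)&(h[...,0]<=hi)&(h[...,1]>sa)&(h[...,2]>50)).astype(np.uint8);m[:,:230]=0;m[:,310:]=0;m[:100]=0;m[250:]=0
    k,l,st,ce=cv2.connectedComponentsWithStats(m);print(n,[a.tolist() for a in st[1:] if a[4]>40])
    q=proj(w(C,np.concatenate([np.c_[u+.053*np.sin(th),0*th+e,z+.053*np.cos(th)] for e in (-.024,.024)])),'top');print(q.min(0).round(),(q.max(0)-q.min(0)).round())
E
```

```text
t 35.8833 pos [0.4809 0.2053 0.3011] rot [3.12  0.346 3.062] q [ 0.99 -0.13 -0.58  0.35 -0.97 -2.81] F [0.4 1.7 0.6] w 0.0874
toolx [-0.938  0.075 -0.339] y [0.072 0.997 0.021] z [ 0.339 -0.005 -0.941]
brown seen [([373, 210, 46, 59], 1094)]
 expected box l,t,w,h [370. 209.] [46. 49.]
yellow seen [([347, 183, 40, 44], 752)]
 expected box l,t,w,h [345. 183.] [42. 46.]
brown seen [([373, 210, 46, 59], 1099)]
 expected box l,t,w,h [370. 209.] [46. 49.]
yellow seen [([347, 183, 40, 44], 750)]
 expected box l,t,w,h [345. 183.] [42. 46.]
brown [[261, 129, 28, 36, 604]]
[260. 127.] [24. 42.]
yellow [[255, 164, 24, 42, 785]]
[254. 163.] [25. 43.]
```

```bash
python3 -c "
from station import *
print(job_done())"
```

```text
the job is handed in; nothing more can be done
None
```

I handed the job in at about 36 s: the last camera measurements show the brown roll against the orange stop and the yellow roll right behind it, both let go and the gripper clear; the verdict itself was not shown.

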